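# Load a brake pad lining-down in the nest and swing the keeper over it

### The job

Take the new brake pad, the one with the thick lining, off the sloped stand and lay it fully home in the pocket of the nest with the lining down, the bare steel back up and the two ears between the nest's ear stops; lower it in rather than dropping it, and let go. Then swing the keeper bar by its knob across the pad until it comes to its stop. Leave the worn pad and everything else on the bench as they are.

Things in the scene. Friction and masses are not known exactly. Their poses are not given: they have to be found in the camera images.
- new_pad_center (a point): Centre of the new brake pad (0.3 kg, 18 mm thick): steel back plate 5 mm, dark lining 13 mm. Neck 60 mm wide, sides flush; pad 60 mm high; along one edge the plate widens for 14 mm into two ears, 84 mm over them. Axes: x away from the eared edge, y along the ears, z out of the steel back. The neck runs from x = -16 to +30 mm. Starts on the stand, steel back toward the robot.
- new_pad_ears (a point): On the new pad: middle of the eared edge, on the steel back's surface (30 mm to -x and 9 mm to +z of the centre in the pad's axes).
- worn_pad_center (a point): Centre of the worn brake pad: same outline and same way round, but its lining is only 4 mm thick (9 mm thick in all). It lies in the stand's other bay and stays there; which bay holds which pad varies.
- stand: Fixed plywood stand, front facing the robot. Origin: underside, x away from the robot, z up. Bays at y = -70 and +70 mm: the eared edge stands on a ledge 55 mm above the bench, the lining leans on a board 40 mm wide (pad sticks out 10 mm each side, fingers can pass). The board rises 50 degrees from level, away from the robot. The pad lifts off freely, square to the board.
- pocket (a point): Centre of the pocket floor, 40 mm above the bench. x from ear-stop side to far side, y along the pad's length, z up. A seated pad has its axes parallel to these, its centre 9 mm above. Floor block 40 mm wide in y; end walls at x = -32.5 and +32.5 mm, ear stops at y = -44.5 and +44.5 mm (x -30 to -14), all 16 mm high. Beside the pad's neck it is open for fingers, 28 mm deep below the floor.
- nest: The nest, fixed to the bench: dark steel base plate 120 x 205 x 12 mm with the aluminium pocket block; origin on the bench right under the pocket's centre, same axes as the pocket.
- keeper (a joint): Angle (rad) of the flat keeper bar, turning level on a post. 0 = closed at its stop, along the nest's +y across the pad; positive = open, clockwise from above; at pi/2 it points along the nest's +x. Starts at 1.2 to 1.75; stays where left; about 1 N at the knob turns it. Bar 22 mm wide, 165 mm from pivot to end, underside 61 mm above the bench (3 mm over a seated pad), top 67 mm.
- keeper_knob (a point): Middle of the keeper's upright black round knob, 20 mm in diameter and 45 mm tall (67 to 112 mm above the bench), 150 mm from the pivot axis.
- keeper_pivot (a point): Point on the keeper's pivot axis at the same height as the knob's middle, 90 mm to the nest's -y of the pocket's centre. The post is 22 mm in diameter.
- wrench: Steel wrench 190 mm long lying flat; a bystander.
- spray_can: Standing aluminium can, 60 mm in diameter, 190 mm tall; a bystander. Origin at the centre of its underside.
- grease_tin: Low grey tin, 80 mm in diameter, 60 mm tall; a bystander. Origin at the centre of its underside.
- screwdriver: Grey screwdriver 200 mm long lying flat; a bystander.
- magnet_dish: Round steel dish, 130 mm in diameter, 30 mm tall; a bystander.
- piston: Bare steel caliper piston standing on end, 48 mm in diameter, 45 mm tall; a bystander. Origin at the centre of its underside.
There are look-alikes about, which are no part of the job. Leave any orange or red look-alike of the nest alone.

How it is judged:
On the way:
1. The new pad lies home in the pocket, lining down, let go, while the keeper is still open (horizontal distance between new_pad_center and pocket below 0.006 m and z of new_pad_center in the frame of pocket between 0.005 and 0.0125 m and z of new_pad_ears in the frame of pocket above 0.013 m and x of new_pad_ears in the frame of pocket below -0.022 m and angle between the z axis of new_pad_center and the z axis of pocket, either way round below 0.1 rad and contact force between the fingers and new_pad below 0.1 N and value of joint keeper above 0.8 rad), for 0.2 s.
At the end, for the whole second after the job is handed in: The new pad lies flat in the pocket at rest (centre within 6 mm sideways, 5 to 12.5 mm above the pocket floor, within 0.1 rad of flat), steel back up, eared edge on the ear-stop side; the keeper is closed over it (below 0.1 rad) and still; the pad is not held (horizontal distance between new_pad_center and pocket below 0.006 m and z of new_pad_center in the frame of pocket between 0.005 and 0.0125 m and z of new_pad_ears in the frame of pocket above 0.013 m and x of new_pad_ears in the frame of pocket below -0.022 m and angle between the z axis of new_pad_center and the z axis of pocket, either way round below 0.1 rad and contact force between the fingers and new_pad below 0.1 N and value of joint keeper below 0.1 rad and linear speed of new_pad below 0.02 m/s and velocity of joint keeper between -0.05 and 0.05 rad/s); the robot touches nothing.
It fails at once if The worn pad is moved more than 20 mm (distance of worn_pad_center from where it was at the start of the episode above 0.02 m).
It fails at once if The new pad is let go over the nest more than 20 mm above its seat (horizontal distance between new_pad_center and pocket below 0.05 m and z of new_pad_center in the frame of pocket above 0.029 m and contact force between the fingers and new_pad below 0.1 N).
It fails at once if A bystander is shoved more than 40 mm (distance of any of wrench, spray_can, grease_tin, piston, screwdriver, magnet_dish from where it was at the start of the episode above 0.04 m).
It also fails if it takes over 58 s, if anything falls off the work surface, if the arm or the gripper's body presses on something with over 40 N, if the wrist force passes 120 N, or if a joint passes its speed limit or range.

### The arm

A 6-joint arm with a two-finger parallel gripper is mounted at the origin on the work surface. World frame = base frame: x ahead of the robot, y to its left, z up, the work surface at z = 0. Lengths are in m, angles in rad, forces in N, time in s.
With the tool pointing down it reaches from about 0.375 to 0.9 m from the base axis. Payload 3.1 kg.
Tool frame: the origin (TCP) lies at the very end of the fingers, on their centre line; the grasp point (between the pads) lies 19 mm behind it (tcp_to_grasp is the distance from the TCP to the grasp point, in m); z points along the fingers, y is the direction in which the jaws open and shut (so a half turn about z gives the same grasp; the last joint's range is limited). The gripper opens to 85 mm and grips with 20 to 120 N. Pads are 22 mm wide; open, the fingers measure 114 mm over their backs; the gripper's body (76 mm by 85 mm) begins 54 mm behind the grasp point. The pads swing forward as they close: fully open they stand 13 mm farther back than shut.
Start: joints at [0.954, 0.527, 1.433, -0, 1.181, -0.178], TCP at [0.265, 0.566, 0.231] pointing down, gripper open.
Joint ranges: [-3.08, 3.08], [-0.75, 2.2], [0.22, 2.44], [-1.43, 4.57], [0, 2.65], [-2.85, 2.85]. Speed limits (rad/s): [2.79, 2.79, 3.14, 3.14, 3.14, 3.14].

### API

Orientations are given as a unit quaternion [x, y, z, w].
In Python, from station import sense, snapshot, camera_info, sign_off, tcp_to_grasp gives the robot as it stands.
- The arm moves only by the shell command python3 -m inch 'ROWS' [FORCE]. ROWS is JSON, a list of rows, each a list of 3 entries, a list of its own where there are three numbers: the closure, from -1 (fully open) to 1 (shut), so that 0 is half open, then the shift along the tool's x, y, z normalised to -1 to 1, where 1 is 10 cm, then the turn, a rotation vector about the tool's x, y, z normalised to -1 to 1, where 1 is 360 degrees. In form: [[jaw, [dx, dy, dz], [ax, ay, az]], ...]. A call has 1 to 20 rows; each row is the pose to reach, as a shift and turn from the pose commanded when the call began, along the tool's axes at that moment, turning the shorter way round; what a row does not reach only later rows make up. A row lasts 1/10 s, in which the tool goes at most 50 mm and 8.59 degrees, less where a joint would pass 70% of its speed; a pose out of reach is approached as far as the arm can. A call with a number of a shift or a turn outside -1 to 1 is refused whole. A call with a gripper value outside its range is refused whole. The fingers move at their own pace and stop on an object; FORCE is the grip in N (left out, the last holds). Time passes only in rows, so rows that repeat a pose let the fingers close. It gives the time, the measured TCP pose, the force and the opening at its end, in the units of the state.
- sense(): the state, without advancing time (a new reading comes with each control period).
- snapshot(name): name is "side" or "top"; returns (picture, depth): 384x512x3 uint8, blue, green, red; 384x512 float32, m along the optical axis (not along the pixel's ray), 0 where there is no reading.
- camera_info(name): a dict with "K" (3x3 intrinsics, pixels), "origin" and "orientation" of the camera in the world. Camera axes: x right, y down, z forward; pixel columns grow to the right and rows downward; lengths in m; the calibration is good to about 2 mm. A picture is of the moment at which its call begins. camera_info takes no time and is no camera call.
- sign_off(): hands the job in, once; it reports no verdict.
The state is a dict: "t": time; "q": joint angles; "qd": joint speeds; "tau": joint torques, N m; "tcp_pos": TCP position; "tool_rot": TCP orientation; "force": force on the tool from outside, world axes, zero at the start; "ft_torque": the same for the moment, N m; "finger_gap": opening from 0.0 (shut) to 1.0 (fully open).
Only numpy, scipy, OpenCV 4.12 (cv2) and the standard library are available. Lean on these libraries where they do the work, as an engineer would, in place of code of your own. Each camera call takes 0.05 s, during which the arm holds its last target.

## Working session

There is one attempt and no reset: what is moved stays moved. The work goes in short steps, Python scripts to look and compute and a shell command to move; the robot and the scene stay as the last step left them, time stands still between calls to the robot, and variables do not carry over. Pictures are saved under pics/ and viewed, and the job is handed in when it is done.

```bash
ls; mkdir -p pics
python3 - <<'E'
from station import *
import cv2,numpy as np
print(sense()); print(tcp_to_grasp)
for n in("side","top"):
    p,d=snapshot(n); cv2.imwrite(f"pics/{n}0.png",p); np.savez(f"pics/{n}0.npz",p=p,d=d); print(n,camera_info(n))
E
```

```text
pics
{'t': 0.0, 'q': array([ 9.53490322e-01,  5.28476849e-01,  1.43391996e+00,  7.50779082e-07,
        1.18138354e+00, -1.78496453e-01]), 'qd': array([-0.00237165,  0.00143022, -0.00074972,  0.00226632, -0.00287929,
       -0.00011548]), 'tau': array([-1.32658646e-03, -4.42361748e+01, -1.78018463e+01, -3.28031347e-04,
        8.85247980e-03,  2.59861423e-06]), 'tcp_pos': array([0.26508564, 0.56520211, 0.23032144]), 'tool_rot': array([ 2.17648716e-01,  9.76026557e-01, -1.00825344e-03, -4.24167115e-04]), 'force': array([-0.05356457, -0.80885437, -0.30581494]), 'ft_torque': array([-0.03763096, -0.02272245,  0.04089   ]), 'finger_gap': 1.0037952534403871}
0.0187
side {'K': array([[427.00378669,   0.        , 256.20779348],
       [  0.        , 427.00378669, 188.82990908],
       [  0.        ,   0.        ,   1.        ]]), 'origin': array([-0.08292353, -0.98610743,  0.98190606]), 'orientation': array([ 0.86462035, -0.24369661,  0.11097125, -0.42512234])}
top {'K': array([[442.92279379,   0.        , 253.70458765],
       [  0.        , 442.92279379, 190.87820214],
       [  0.        ,   0.        ,   1.        ]]), 'origin': array([ 2.17831285e-01, -1.10195451e-03,  1.36315193e+00]), 'orientation': array([ 0.70954952, -0.69798304,  0.07231767, -0.06425963])}
```

View pics/side0.png

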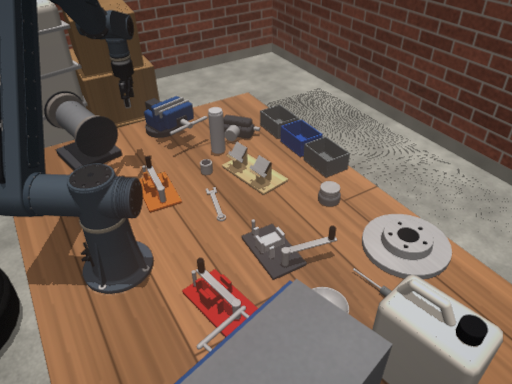

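View pics/top0.png

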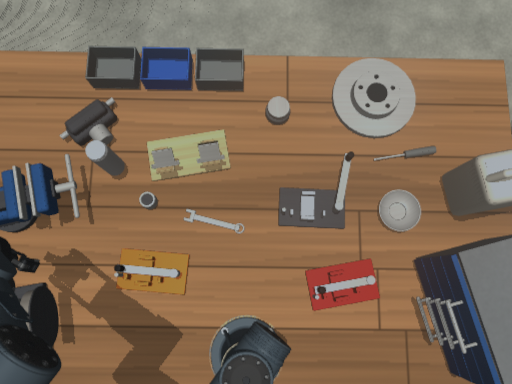

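Side view: stand at (255,165), dark nest at (275,248), and orange and red look-alikes at (158,187) and (222,300). Top view: stand at (188,155), dark nest at (312,207), keeper knob at (349,156). Next I'll take close crops.

```bash
cat > h.py <<'E'
import numpy as np,cv2
from scipy.spatial.transform import Rotation as R
from station import camera_info
def load(n,k): z=np.load(f"pics/{n}{k}.npz"); return z['p'],z['d']
def pts(n,d):
    c=camera_info(n);K=c['K'];v,u=np.mgrid[:384,:512]
    X=np.stack([(u-K[0,2])/K[0,0]*d,(v-K[1,2])/K[1,1]*d,d],-1)
    return X@R.from_quat(c['orientation']).as_matrix().T+c['origin']
def ray(n,u,v,z):
    c=camera_info(n);K=c['K'];r=R.from_quat(c['orientation']).as_matrix()@np.array([(u-K[0,2])/K[0,0],(v-K[1,2])/K[1,1],1])
    o=c['origin'];return o+r*(z-o[2])/r[2]
def proj(n,P):
    c=camera_info(n);K=c['K'];q=R.from_quat(c['orientation']).as_matrix().T@(np.array(P)-c['origin'])
    return K[0,0]*q[0]/q[2]+K[0,2],K[1,1]*q[1]/q[2]+K[1,2]
E
python3 - <<'E'
from h import *
def crop(n,x0,y0,x1,y1,s):
    p,d=load(n,0);return cv2.resize(p[y0:y1,x0:x1],None,fx=s,fy=s,interpolation=cv2.INTER_CUBIC)
a=crop("top",140,125,240,185,7);cv2.imwrite("pics/c1.png",a)
a=crop("top",265,140,365,235,6);cv2.imwrite("pics/c2.png",a)
a=crop("side",215,135,295,195,8);cv2.imwrite("pics/c3.png",a)
E
```

```text
(no output)
```

View pics/c1.png

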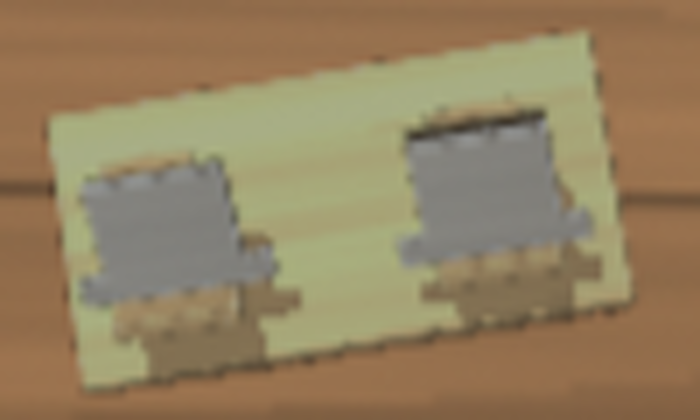

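View pics/c2.png

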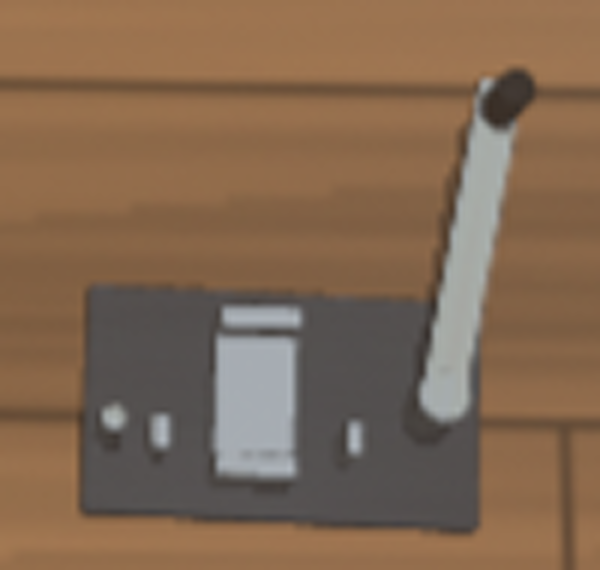

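View pics/c3.png

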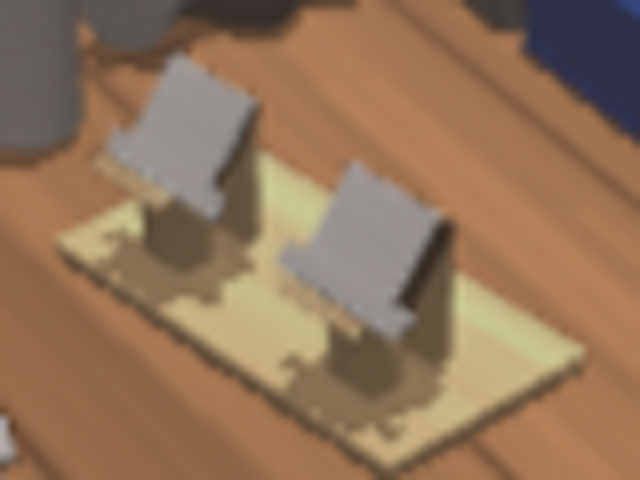

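The candidates for the new pad are the pads at top (164,159) and top (209,152). The right one, (209,152) in top and (260,168) in side, shows a thick dark lining edge, so it's my choice. For the nest there is the dark one at top (312,207), plus the orange at (152,272) and the red at (342,284). The dark one is right. Now I'll measure.

Run:
```python
from h import *
np.set_printoptions(precision=4,suppress=True)
for n,boxes in (("top",[(195,138,226,166),(150,145,181,171)]),("side",[(249,153,275,179),(227,140,250,165)])):
    p,d=load(n,0);P=pts(n,d);hsv=cv2.cvtColor(p,cv2.COLOR_BGR2HSV)
    for b in boxes:
        m=np.zeros((384,512),bool);m[b[1]:b[3],b[0]:b[2]]=1
        m&=(hsv[...,1]<45)&(hsv[...,2]>90)&(d>0)
        m&=(P[...,2]>.05)
        # slope fit: RANSAC-ish
        X=P[m]; 
        for i in range(5):
            c=np.median(X,0) if i==0 else X.mean(0);_,_,V=np.linalg.svd(X-c);nn=V[2]*np.sign(V[2,2]);r=(X-c)@nn;X=X[abs(r)<max(.002,1.5*r.std())]
        m2=m&(abs((P-c)@nn)<.003)
        print(n,b,m2.sum(),"c",c,"n",nn,"tilt",np.degrees(np.arccos(nn[2])),"yaw",np.degrees(np.arctan2(-nn[1],-nn[0])),"zrange",P[m2][:,2].min(),P[m2][:,2].max())
        u=np.cross([0,0,1],-nn);u/=np.linalg.norm(u) # lateral
        up=np.cross(nn,u);up*=np.sign(up[2])
        a=(P[m2]-c)@u; e=(P[m2]-c)@up
        print("  lat range",a.min(),a.max()," up range",e.min(),e.max(),"u",u)
        # neck only (upper part)
        k=e>np.percentile(e,40); print("  neck lat",np.percentile(a[k],[1,99]))
# base board of stand
p,d=load("top",0);P=pts("top",d);hsv=cv2.cvtColor(p,cv2.COLOR_BGR2HSV)
print("stand px",hsv[178,165],hsv[140,195], P[178,165],P[140,195])
print("nest px",hsv[222,290],P[222,290],"floor",P[205,308],"wood",P[240,250],hsv[240,250])
```

```text
top (195, 138, 226, 166) 316 c [0.5822 0.1205 0.0887] n [-0.7603 -0.1532  0.6313] tilt 50.85303173880481 yaw 11.391354034166984 zrange 0.06353901375579452 0.11501892621748278
  lat range -0.03889182394630989 0.042118974829783794  up range -0.031054337867612757 0.03243067840089119 u [-0.1975  0.9803  0.    ]
  neck lat [-0.0286  0.0291]
top (150, 145, 181, 171) 326 c [0.563  0.2585 0.0827] n [-0.7592 -0.1438  0.6347] tilt 50.60030518843113 yaw 10.727393261159257 zrange 0.057295803296635306 0.10945140565971778
  lat range -0.042824635610032545 0.039639089396257814  up range -0.030989787492161195 0.03254869760863415 u [-0.1861  0.9825  0.    ]
  neck lat [-0.0306  0.0276]
side (249, 153, 275, 179) 158 c [0.5829 0.1181 0.0884] n [-0.762  -0.138   0.6327] tilt 50.75363803187779 yaw 10.262727534974758 zrange 0.06639920462254256 0.11104900065210055
  lat range -0.0402701095614028 0.04141673664366171  up range -0.028365033457826334 0.028612061035078563 u [-0.1782  0.984   0.    ]
  neck lat [-0.0283  0.0276]
side (227, 140, 250, 165) 124 c [0.564  0.2498 0.0815] n [-0.7568 -0.124   0.6418] tilt 50.07487042594691 yaw 9.305234767616737 zrange 0.060346839955781495 0.10733679372790883
  lat range -0.039861436624218816 0.04252889107620201  up range -0.027148831298545038 0.03201660385513459 u [-0.1617  0.9868  0.    ]
  neck lat [-0.0266  0.0333]
stand px [ 19  93 104] [ 34  60 173] [0.5197 0.2636 0.0072] [0.6437 0.1742 0.0126]
nest px [ 8 12 85] [ 0.3866 -0.127   0.0171] floor [ 0.4372 -0.18    0.0358] wood [ 0.3311 -0.0056  0.0008] [ 14 125 149]
```

```bash
python3 - <<'E'
from h import *
np.set_printoptions(precision=4,suppress=True)
def rect_on_plane(n,mask,z):
    cs,_=cv2.findContours(mask.astype(np.uint8),cv2.RETR_EXTERNAL,cv2.CHAIN_APPROX_NONE)
    c=max(cs,key=cv2.contourArea)
    X=np.array([ray(n,u,v,z)[:2] for u,v in c[:,0]])
    r=cv2.minAreaRect((X*1000).astype(np.float32));return r,cv2.contourArea(c)
for n,nb,sb in(("top",(270,180,352,235),(140,125,235,185)),("side",(235,215,310,280),(215,140,295,195))):
    p,d=load(n,0);P=pts(n,d);hsv=cv2.cvtColor(p,cv2.COLOR_BGR2HSV)
    M=np.zeros((384,512),bool);M[nb[1]:nb[3],nb[0]:nb[2]]=1
    m=M&(hsv[...,1]<60)
    if n=="top":print("nest plate",rect_on_plane(n,m&(P[...,2]<.06),.012))
    Z=P[...,2]
    lt=M&(hsv[...,2]>130)&(hsv[...,1]<60)
    nl,lab,st,ce=cv2.connectedComponentsWithStats(lt.astype(np.uint8))
    for i in range(1,nl):
        if st[i,4]>4:
            k=lab==i;print(n,"comp",st[i],ce[i],"z med",np.median(Z[k]),"xyz",np.median(P[k],0))
    M[:]=0;M[sb[1]:sb[3],sb[0]:sb[2]]=1
    m=M&(Z<.02)&(Z>-.01)&(hsv[...,0]>20)&(hsv[...,0]<45)&(hsv[...,2]>90)
    cs=cv2.morphologyEx(m.astype(np.uint8),cv2.MORPH_CLOSE,np.ones((3,3)))
    print("stand",rect_on_plane(n,cs,.01),np.median(Z[m]))
E
python3 - <<'E'
import sys;sys.path.insert(0,'.')
from h import *
p,d=load("side",0);cv2.imwrite("pics/c4.png",cv2.resize(p[210:285,235:345],None,fx=7,fy=7,interpolation=cv2.INTER_CUBIC))
p,d=load("top",0);cv2.imwrite("pics/c5.png",cv2.resize(p[183:235,272:352],None,fx=10,fy=10,interpolation=cv2.INTER_CUBIC))
E
```

```text
nest plate (((433.56634521484375, -193.98489379882812), (202.35183715820312, 118.52938842773438), 88.10030364990234), 2217.0)
top comp [335 180  13  30 218] [340.6376 194.1789] z med 0.06717313332542874 xyz [ 0.4665 -0.2732  0.0672]
top comp [302 191  13   3  39] [308. 192.] z med 0.05500168283580553 xyz [ 0.4737 -0.1777  0.055 ]
top comp [301 196  13  23 298] [306.9799 207.0369] z med 0.04045971824458483 xyz [ 0.4302 -0.1764  0.0405]
top comp [282 208   4   3  10] [283.5 209. ] z med 0.06702821321809471 xyz [ 0.4192 -0.1028  0.067 ]
top comp [290 209   3   5  12] [291.25   211.0833] z med 0.0557568002179718 xyz [ 0.4148 -0.1263  0.0558]
top comp [323 210   2   6  10] [323.6 212.5] z med 0.055600512944613434 xyz [ 0.4116 -0.2244  0.0556]
stand (((597.3045043945312, 194.3855743408203), (129.55438232421875, 248.9464111328125), 10.911861419677734), 1579.5) 0.01171226851078544
side comp [252 219   3   3   7] [253.     220.2857] z med 0.06782613745771793 xyz [ 0.4193 -0.1062  0.0678]
side comp [254 227   5   3  12] [255.9167 227.9167] z med 0.05598571000358299 xyz [ 0.4138 -0.1307  0.056 ]
side comp [276 227   9   9  34] [280.1765 230.9412] z med 0.054927259284868524 xyz [ 0.4726 -0.1818  0.0549]
side comp [255 232  26  14 210] [268.3857 238.3524] z med 0.040785569769711705 xyz [ 0.4314 -0.1803  0.0408]
side comp [281 242  29  12 170] [295.4471 247.5529] z med 0.06762058439317686 xyz [ 0.465  -0.2765  0.0676]
side comp [269 246   5   3  13] [271.2308 247.1538] z med 0.055178810148131974 xyz [ 0.4113 -0.2276  0.0552]
stand (((589.4180297851562, 236.70509338378906), (166.86257934570312, 70.16796875), 59.07544708251953), 141.0) 0.012492172354110709
```

View pics/c4.png

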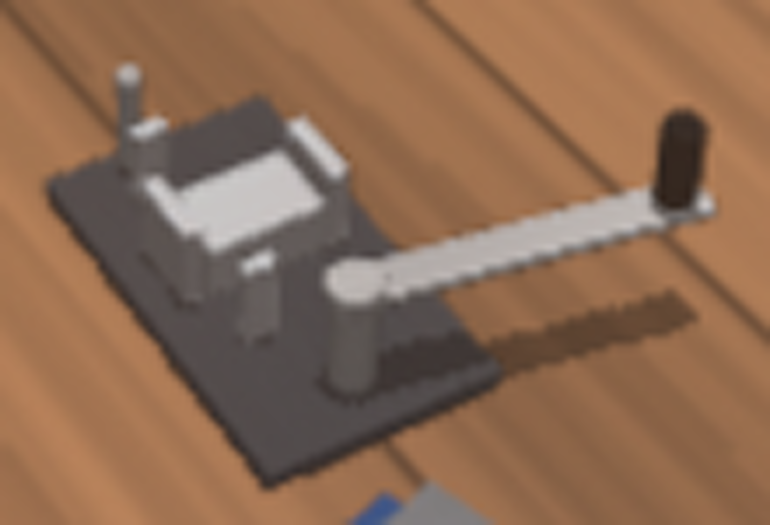

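View pics/c5.png

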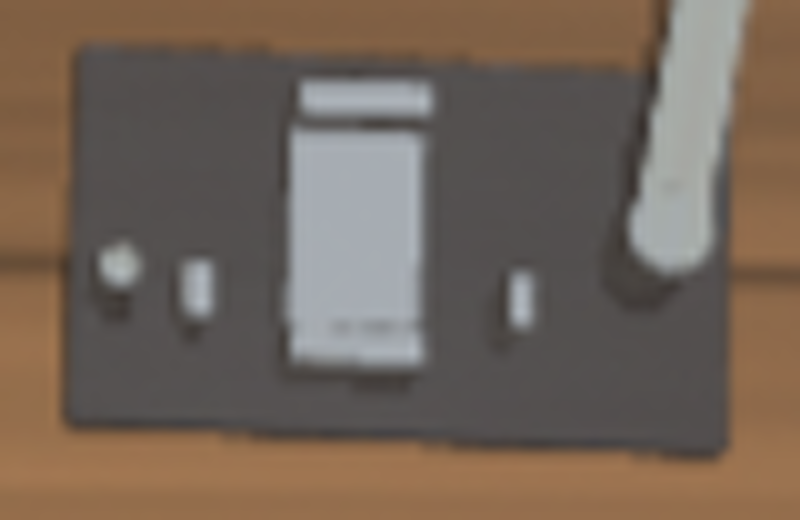

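```bash
cat > plan.py <<'E'
from h import *
from station import sense
np.set_printoptions(precision=4,suppress=True)
def frame(yv,zv):
    zv=np.array(zv)/np.linalg.norm(zv);yv=np.array(yv);yv=yv-zv*(yv@zv);yv/=np.linalg.norm(yv)
    return np.stack([np.cross(yv,zv),yv,zv],1)
def tilt(yawdeg,tdeg): # tool z tilted tdeg forward of straight down, about y axis of heading yaw
    a,t=np.radians([yawdeg,tdeg]);f=np.array([np.cos(a),np.sin(a),0]);y=np.array([-np.sin(a),np.cos(a),0])
    return frame(y,f*np.sin(t)+np.array([0,0,-np.cos(t)]))
def go(pos,Rt,R0=None,p0=None):
    s=sense();Rc=R.from_quat(s['tool_rot']).as_matrix() if R0 is None else R0
    p=s['tcp_pos'] if p0 is None else p0
    sh=Rc.T@(np.array(pos)-p)*10; rv=R.from_matrix(Rc.T@Rt).as_rotvec()/(2*np.pi)
    print("shift",sh.round(4).tolist(),"turn",rv.round(4).tolist(),"| deg",np.linalg.norm(rv)*360)
def st():
    s=sense();print("t",s['t'],"q",s['q'],"tcp",s['tcp_pos'],"F",s['force'],"gap",s['finger_gap']);return s
E
python3 - <<'E'
from plan import *
st()
go([.28,.5,.32],R.from_quat(sense()['tool_rot']).as_matrix())
go([.45,.10,.32],tilt(10.8,0))
go([.53,.11,.20],tilt(10.8,50))
E
```

```text
t 0.1 q [ 0.9535  0.5284  1.4338  0.      1.1814 -0.1785] tcp [0.2651 0.5653 0.2304] F [-0.8035 -0.3968  0.4715] gap 1.001388539734851
shift [-0.4115, -0.5295, -0.8949] turn [0.0, 0.0, 0.0] | deg 0.0
shift [-3.6499, -3.4282, -0.8906] turn [-0.0003, -0.0002, -0.0998] | deg 35.94335246765969
shift [-4.3321, -2.9955, 0.3084] turn [-0.0438, -0.1343, -0.0932] | deg 60.94108662620968
```

```bash
python3 -m inch '[[-1,[-0.5,-0.5,-0.9],[0,0,0]],[-1,[-0.9,-0.9,-0.9],[0,0,-0.03]],[-1,[-1,-1,-0.9],[0,0,-0.05]],[-1,[-1,-1,-0.9],[0,0,-0.05]]]'
python3 - <<'E'
from plan import *
st()
go([.45,.10,.32],tilt(10.8,0))
go([.45,.10,.32],tilt(10.8,25))
E
```

```text
t: 0.5
tcp_pos: [0.3145, 0.4303, 0.3228]
tool_rot: [0.062, 0.998, 0.0, 0.001]
force: [0.2, 0.2, -0.1]
finger_gap: 0.998
t 0.5 q [ 0.7306  0.3021  1.5434 -0.0012  1.295  -0.7166] tcp [0.3145 0.4303 0.3228] F [ 0.1582  0.2407 -0.1333] gap 0.9976544425048992
shift [-1.7515, -3.1114, 0.0304] turn [-0.0, 0.0003, -0.0496] | deg 17.865800385894303
shift [-1.7515, -3.1114, 0.0304] turn [-0.0108, -0.0686, -0.0488] | deg 30.56913805538133
```

```bash
python3 -m inch '[[-1,[-0.25,-0.45,0],[0,-0.01,-0.02]],[-1,[-0.5,-0.9,0],[0,-0.02,-0.03]],[-1,[-0.56,-1,0],[0,-0.03,-0.04]]]'; python3 -m inch '[[-1,[-0.25,-0.45,0],[0,-0.01,0]],[-1,[-0.5,-0.9,0],[0,-0.02,0]],[-1,[-0.56,-1,0],[0,-0.03,0]]]'
python3 - <<'E'
from plan import *
st()
go([.50,.105,.22],tilt(10.8,50))
E
```

```text
t: 0.8
tcp_pos: [0.3573, 0.323, 0.321]
tool_rot: [-0.063, 0.993, -0.007, 0.094]
force: [-0.3, 1.7, 0.9]
finger_gap: 0.999
t: 1.1
tcp_pos: [0.426, 0.2317, 0.3348]
tool_rot: [-0.062, 0.98, -0.001, 0.189]
force: [-1.2, 0.2, 0.4]
finger_gap: 1.001
t 1.1 q [ 0.3287  0.0838  1.8625 -0.1337  0.8319 -1.2963] tcp [0.426  0.2317 0.3348] F [-1.2466  0.1932  0.3929] gap 1.0006343070262038
shift [-0.1021, -1.3183, 1.3123] turn [-0.0095, -0.0786, -0.0064] | deg 28.58877480465591
```

```bash
python3 -m inch '[[-1,[0,-0.45,0.2],[0,-0.02,0]],[-1,[0,-0.9,0.4],[-0.005,-0.04,0]],[-1,[-0.05,-1,0.7],[-0.01,-0.06,-0.005]],[-1,[-0.05,-1,0.7],[-0.01,-0.078,-0.006]],[-1,[-0.05,-1,0.7],[-0.01,-0.078,-0.006]],[-1,[-0.05,-1,0.7],[-0.01,-0.078,-0.006]]]';  python3 - <<'E'
from plan import *
st()
go([.5317,.1096,.1373],tilt(10.8,50))
E
```

```text
t: 1.7
tcp_pos: [0.4607, 0.1725, 0.2949]
tool_rot: [-0.096, 0.933, 0.071, 0.34]
force: [-0.4, 0.7, -0.3]
finger_gap: 0.999
t 1.7 q [ 0.0097  0.0886  2.183   0.8209  0.266  -2.5007] tcp [0.4607 0.1725 0.2949] F [-0.4347  0.7365 -0.2726] gap 0.9986275908776711
shift [0.5701, -0.8795, 1.5115] turn [0.0123, -0.0267, -0.0029] | deg 10.642980965281234
```

```bash
python3 -m inch '[[-1,[0,0,0],[0,0,0.02]],[-1,[0,0,0],[0,0,0.04]],[-1,[0,0,0],[0,0,0.06]],[-1,[0,0,0],[0,0,0.08]],[-1,[0,0,0],[0,0,0.1]],[-1,[0,0,0],[0,0,0.12]],[-1,[0,0,0],[0,0,0.14]],[-1,[0,0,0],[0,0,0.16]],[-1,[0,0,0],[0,0,0.18]],[-1,[0,0,0],[0,0,0.2]],[-1,[0,0,0],[0,0,0.22]],[-1,[0,0,0],[0,0,0.24]],[-1,[0,0,0],[0,0,0.26]],[-1,[0,0,0],[0,0,0.28]],[-1,[0,0,0],[0,0,0.3]],[-1,[0,0,0],[0,0,0.32]],[-1,[0,0,0],[0,0,0.34]],[-1,[0,0,0],[0,0,0.36]]]';  python3 - <<'E'
from plan import *
st()
F=np.diag([-1,-1,1.])
go([.5317,.1096,.1373],tilt(10.8,50)@F)
E
```

```text
t: 3.5
tcp_pos: [0.4606, 0.1732, 0.2953]
tool_rot: [0.804, 0.483, 0.338, 0.079]
force: [-0.3, -0.9, 0.4]
finger_gap: 1.002
t 3.5 q [ 0.0113  0.0879  2.1816  0.8128  0.2675 -0.2245] tcp [0.4606 0.1732 0.2953] F [-0.2878 -0.9238  0.3883] gap 1.0023110223953557
shift [-1.0476, 0.1303, 1.5135] turn [-0.0234, 0.0196, 0.1359] | deg 50.15262712793509
```

```bash
python3 -m inch '[[-1,[-0.1,0,0.1],[0,0,0.02]],[-1,[-0.2,0,0.2],[0,0,0.04]],[-1,[-0.3,0,0.3],[-0.005,0.005,0.06]],[-1,[-0.4,0.05,0.4],[-0.01,0.01,0.08]],[-1,[-0.5,0.06,0.5],[-0.015,0.015,0.1]],[-1,[-0.6,0.08,0.6],[-0.02,0.02,0.12]],[-1,[-0.7,0.1,0.7],[-0.023,0.02,0.136]],[-1,[-0.7,0.1,0.7],[-0.023,0.02,0.136]],[-1,[-0.7,0.1,0.7],[-0.023,0.02,0.136]]]';  python3 - <<'E'
from plan import *
st()
F=np.diag([-1,-1,1.])
go([.5317,.1096,.1373],tilt(10.8,50)@F)
E
```

```text
t: 4.4
tcp_pos: [0.4913, 0.1214, 0.2132]
tool_rot: [0.902, 0.083, 0.421, -0.04]
force: [0.9, 0.8, -0.0]
finger_gap: 0.999
t 4.4 q [-0.1212  0.4193  2.3979  2.6981  0.5714 -1.3897] tcp [0.4913 0.1214 0.2132] F [ 0.9306  0.8099 -0.0315] gap 0.9989216415789303
shift [-0.3411, 0.191, 0.7755] turn [0.0003, -0.0002, -0.0005] | deg 0.2349913843286217
```

```bash
python3 -m inch '[[-1,[-0.17,0.1,0.4],[0,0,0]],[-1,[-0.34,0.19,0.77],[0,0,0]],[-1,[-0.34,0.19,0.77],[0,0,0]],[-1,[-0.34,0.19,0.77],[0,0,0]],[-1,[-0.34,0.19,0.77],[0,0,0]]]';  python3 - <<'E'
from plan import *
from station import snapshot
st()
F=np.diag([-1,-1,1.])
go([.5317,.1096,.1373],tilt(10.8,50)@F)
go([.6085,.1243,.0718],tilt(10.8,50)@F)
n="side"
p,d=snapshot(n);np.savez("pics/side1.npz",p=p,d=d);cv2.imwrite("pics/s1.png",cv2.resize(p[110:210,190:320],None,fx=6,fy=6,interpolation=cv2.INTER_CUBIC))
p,d=snapshot("top");np.savez("pics/top1.npz",p=p,d=d);cv2.imwrite("pics/t1.png",cv2.resize(p[110:240,140:270],None,fx=4.5,fy=4.5,interpolation=cv2.INTER_CUBIC))
E
```

```text
t: 4.9
tcp_pos: [0.53, 0.1125, 0.1409]
tool_rot: [0.901, 0.088, 0.423, -0.041]
force: [-0.2, -0.6, 0.2]
finger_gap: 1.005
t 4.9 q [-0.141   0.6797  2.3661  2.7773  0.7869 -1.5285] tcp [0.53   0.1125 0.1409] F [-0.2436 -0.5821  0.1767] gap 1.005164489445786
shift [-0.0209, 0.0316, 0.0319] turn [-0.0006, -0.0007, 0.0008] | deg 0.4394312708699678
shift [-0.0243, 0.035, 1.052] turn [-0.0006, -0.0007, 0.0008] | deg 0.4394312708699678
```

View pics/s1.png

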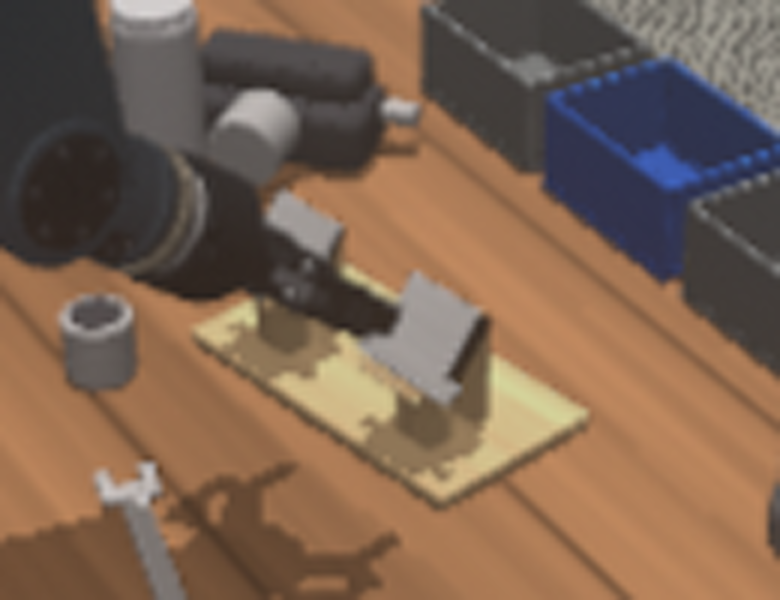

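View pics/t1.png

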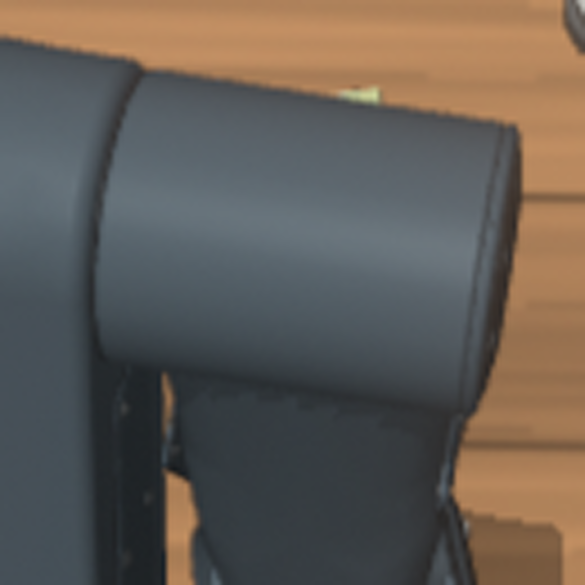

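Run:
```python
from plan import *
s=sense();Rc=R.from_quat(s['tool_rot']).as_matrix();p,d=load("side",1)
im=p.copy();im=cv2.resize(im[110:210,190:320],None,fx=6,fy=6,interpolation=cv2.INTER_CUBIC)
for off in([0,.0425,-.013],[0,-.0425,-.013],[0,.0425,-.05],[0,-.0425,-.05],[0,0,0]):
    u,v=proj("side",s['tcp_pos']+Rc@np.array(off));print(off,u,v,(u-190)*6,(v-110)*6);cv2.circle(im,(int((u-190)*6),int((v-110)*6)),4,(0,0,255),-1)
# target grasp pose finger tips
Rt=tilt(10.8,50)@np.diag([-1,-1,1.]);
for off in([0,.03,-.022],[0,-.03,-.022]):
    u,v=proj("side",np.array([.6085,.1243,.0718])+Rt@np.array(off));cv2.circle(im,(int((u-190)*6),int((v-110)*6)),4,(0,255,0),-1)
cv2.imwrite("pics/s1b.png",im)
```

```text
[0, 0.0425, -0.013] 254.0693558998203 162.06720564630447 384.41613539892177 312.40323387782684
[0, -0.0425, -0.013] 238.13590320148847 152.35673182060808 288.81541920893085 254.14039092364845
[0, 0.0425, -0.05] 247.66251337733928 159.56164188602645 345.9750802640357 297.3698513161587
[0, -0.0425, -0.05] 231.63187355803163 149.7447750510419 249.79124134818977 238.4686503062514
[0, 0, 0] 248.17838097495894 158.00660264667806 349.07028584975365 288.03961588006837
```

View pics/s1b.png

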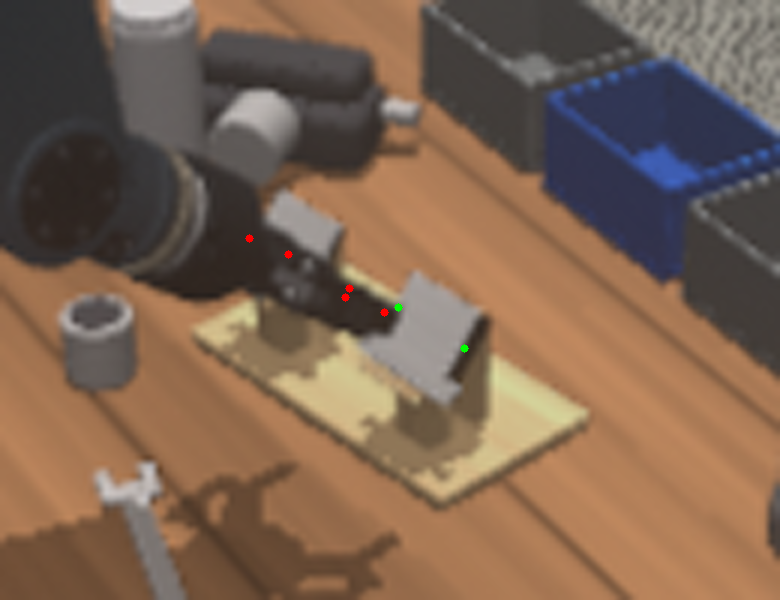

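```bash
python3 -m inch '[[-1,[-0.01,0.02,0.2],[0,0,0]],[-1,[-0.01,0.02,0.4],[0,0,0]],[-1,[-0.01,0.02,0.4],[0,0,0]],[-1,[-0.01,0.02,0.4],[0,0,0]]]';  python3 - <<'E'
from plan import *
st()
F=np.diag([-1,-1,1.])
go([.6085,.1243,.0718],tilt(10.8,50)@F)
E
```

```text
t: 5.4
tcp_pos: [0.5603, 0.1162, 0.1148]
tool_rot: [0.901, 0.088, 0.423, -0.04]
force: [0.0, 0.4, 0.4]
finger_gap: 1.0
t 5.4 q [-0.1165  0.7471  2.2933  2.8023  0.7817 -1.5295] tcp [0.5603 0.1162 0.1148] F [0.0022 0.3893 0.3631] gap 0.9996721663250177
shift [-0.0188, 0.013, 0.6506] turn [-0.0006, -0.0008, 0.0009] | deg 0.47137761697491504
```

```bash
python3 -m inch '[[-1,[-0.02,0.013,0.15],[0,0,0]],[-1,[-0.02,0.013,0.3],[0,0,0]],[-1,[-0.02,0.013,0.4],[0,0,0]],[-1,[-0.02,0.013,0.5],[0,0,0]],[-1,[-0.02,0.013,0.6],[0,0,0]],[-1,[-0.02,0.013,0.65],[0,0,0]],[-1,[-0.02,0.013,0.65],[0,0,0]]]';  python3 - <<'E'
from plan import *
st()
F=np.diag([-1,-1,1.])
go([.6085,.1243,.0718],tilt(10.8,50)@F)
E
```

```text
t: 6.1
tcp_pos: [0.609, 0.1241, 0.0688]
tool_rot: [0.902, 0.088, 0.422, -0.041]
force: [0.4, 0.3, 0.7]
finger_gap: 1.003
t 6.1 q [-0.0803  0.8509  2.1654  2.8339  0.7548 -1.5228] tcp [0.609  0.1241 0.0688] F [0.3577 0.3153 0.734 ] gap 1.0029198970595388
shift [0.0203, -0.0028, -0.0231] turn [-0.0006, -0.0004, 0.0007] | deg 0.36170850352414374
```

```bash
python3 -m inch '[[-1,[0.015,0,-0.02],[0,0,0]],[-1,[0.015,0,-0.02],[0,0,0]],[-1,[0.015,0,-0.02],[0,0,0]]]';  python3 - <<'E'
from plan import *
from station import snapshot
st()
F=np.diag([-1,-1,1.])
go([.6085,.1243,.0718],tilt(10.8,50)@F)
p,d=snapshot("side");np.savez("pics/side2.npz",p=p,d=d);cv2.imwrite("pics/s2.png",cv2.resize(p[120:200,200:310],None,fx=7,fy=7,interpolation=cv2.INTER_CUBIC))
E
```

```text
t: 6.4
tcp_pos: [0.6077, 0.1238, 0.0722]
tool_rot: [0.902, 0.088, 0.422, -0.041]
force: [1.5, -0.1, -0.0]
finger_gap: 0.999
t 6.4 q [-0.0812  0.8426  2.1692  2.8319  0.7507 -1.5207] tcp [0.6077 0.1238 0.0722] F [ 1.5383 -0.1162 -0.0436] gap 0.999343189241635
shift [0.0028, -0.0033, 0.0093] turn [-0.0006, -0.0004, 0.0007] | deg 0.34371832434550054
```

View pics/s2.png

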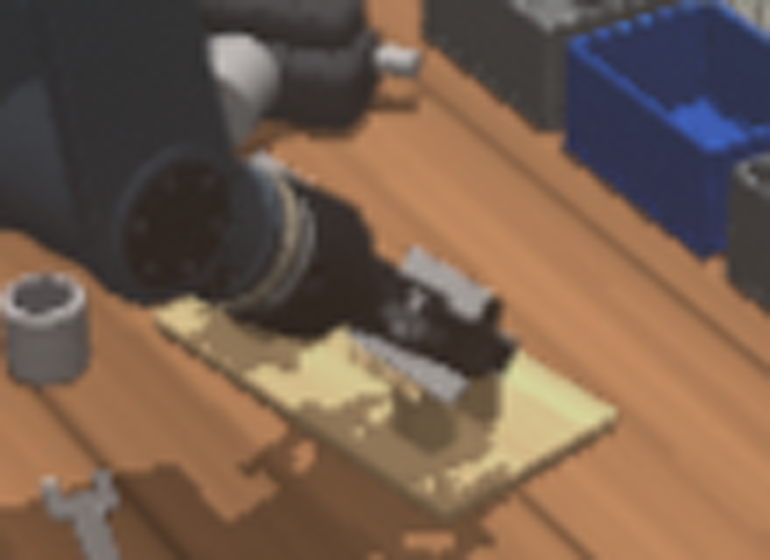

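The near finger lies beside the neck at crop (460,340), above the ear, and the pad hasn't moved. I'll close the gripper.

```bash
python3 -m inch '[[0.1,[0,0,0],[0,0,0]],[0.3,[0,0,0],[0,0,0]],[0.5,[0,0,0],[0,0,0]],[0.5,[0,0,0],[0,0,0]],[0.5,[0,0,0],[0,0,0]],[0.5,[0,0,0],[0,0,0]],[0.5,[0,0,0],[0,0,0]],[0.5,[0,0,0],[0,0,0]]]' 60;  python3 - <<'E'
from plan import *
st()
E
```

```text
t: 7.25
tcp_pos: [0.6075, 0.124, 0.0722]
tool_rot: [0.901, 0.088, 0.422, -0.041]
force: [-3.7, -0.1, 6.3]
finger_gap: 0.693
t 7.25 q [-0.0809  0.8427  2.1696  2.8319  0.7514 -1.5207] tcp [0.6075 0.124  0.0722] F [-3.7282 -0.1382  6.337 ] gap 0.6933477128594433
```

```bash
python3 -m inch '[[0.5,[0,0,-0.1],[0,0,0]],[0.5,[0,0,-0.2],[0,0,0]],[0.5,[0,0,-0.4],[0,0,0]],[0.5,[0,0,-0.6],[0,0,0]],[0.5,[0,0,-0.8],[0,0,0]],[0.5,[0,0,-0.8],[0,0,0]],[0.5,[0,0,-0.8],[0,0,0]]]' 60;  python3 - <<'E'
from plan import *
from station import snapshot
st()
p,d=snapshot("side");np.savez("pics/side3.npz",p=p,d=d);cv2.imwrite("pics/s3.png",cv2.resize(p[110:210,190:310],None,fx=6,fy=6,interpolation=cv2.INTER_CUBIC))
F=np.diag([-1,-1,1.])
go([.50,-.0,.27],tilt(-1.85,0)@F)
E
```

```text
t: 7.95
tcp_pos: [0.5476, 0.1117, 0.123]
tool_rot: [0.902, 0.088, 0.421, -0.04]
force: [0.8, -0.5, -4.4]
finger_gap: 0.693
t 7.95 q [-0.1342  0.7266  2.325   2.7875  0.7894 -1.5316] tcp [0.5476 0.1117 0.123 ] F [ 0.7504 -0.5043 -4.4037] gap 0.692947347683107
shift [0.6866, 1.0061, -1.4713] turn [-0.0155, -0.1387, 0.0337] | deg 51.69032842293221
```

View pics/s3.png

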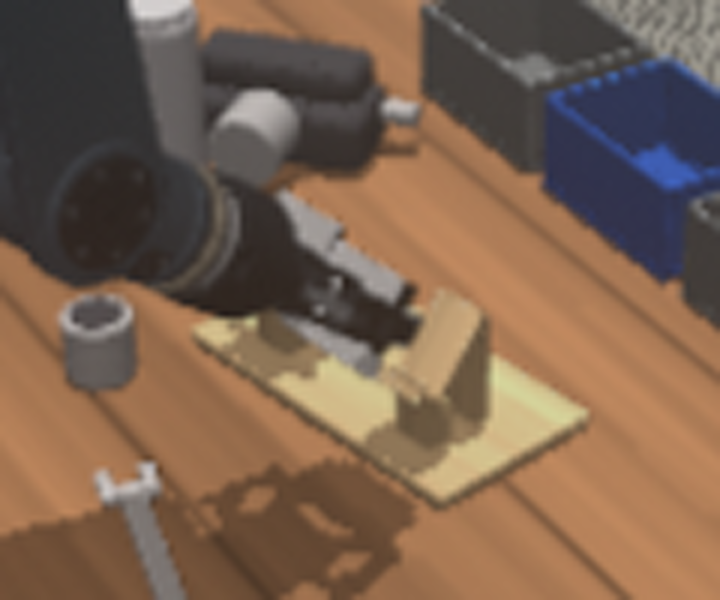

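Run:
```python
from plan import *
F=np.diag([-1,-1,1.])
go([.50,.04,.25],tilt(5,25)@F)
```

```text
shift [0.5827, 0.6133, -1.2844] turn [-0.0102, -0.0698, 0.0136] | deg 25.86349904811128
```

```bash
python3 -m inch '[[0.5,[0.1,0,-0.25],[0,0,0]],[0.5,[0.2,0.1,-0.5],[0,-0.01,0]],[0.5,[0.3,0.3,-0.7],[-0.003,-0.025,0.003]],[0.5,[0.4,0.5,-0.85],[-0.006,-0.04,0.006]],[0.5,[0.5,0.6,-1],[-0.008,-0.055,0.01]],[0.5,[0.5,0.6,-1],[-0.01,-0.07,0.014]],[0.5,[0.5,0.6,-1],[-0.01,-0.07,0.014]],[0.5,[0.5,0.6,-1],[-0.01,-0.07,0.014]],[0.5,[0.5,0.6,-1],[-0.01,-0.07,0.014]],[0.5,[0.5,0.6,-1],[-0.01,-0.07,0.014]]]' 60;  python3 - <<'E'
from plan import *
st()
F=np.diag([-1,-1,1.])
go([.46,-.06,.25],tilt(-1.85,0)@F)
E
```

```text
t: 9.0
tcp_pos: [0.5153, 0.076, 0.2149]
tool_rot: [0.959, 0.076, 0.264, -0.072]
force: [-0.6, 0.4, -4.5]
finger_gap: 0.698
t 9.0 q [-0.243   0.304   2.1083  0.8834  0.3879  0.3967] tcp [0.5153 0.076  0.2149] F [-0.574   0.4072 -4.4815] gap 0.6982381546814831
shift [-0.4343, 1.1942, -0.8149] turn [-0.0247, -0.0849, 0.0295] | deg 33.54909962636042
```

```bash
python3 -m inch '[[0.5,[-0.1,0.2,-0.2],[-0.003,-0.01,0.003]],[0.5,[-0.2,0.4,-0.4],[-0.006,-0.02,0.006]],[0.5,[-0.25,0.6,-0.5],[-0.012,-0.04,0.014]],[0.5,[-0.3,0.8,-0.6],[-0.018,-0.06,0.02]],[0.5,[-0.35,0.9,-0.7],[-0.024,-0.08,0.028]],[0.5,[-0.4,1,-0.8],[-0.025,-0.085,0.03]],[0.5,[-0.4,1,-0.8],[-0.025,-0.085,0.03]],[0.5,[-0.4,1,-0.8],[-0.025,-0.085,0.03]],[0.5,[-0.4,1,-0.8],[-0.025,-0.085,0.03]]]' 60;  python3 - <<'E'
from plan import *
st()
F=np.diag([-1,-1,1.])
Rt=tilt(-1.85,0)@F
go([.46,-.06,.25],Rt)
go(np.array([.435,-.178,.20])+[.004,0,0],Rt)
E
```

```text
t: 9.9
tcp_pos: [0.459, -0.0395, 0.2519]
tool_rot: [1.0, -0.018, 0.0, 0.0]
force: [-0.8, -0.7, -2.5]
finger_gap: 0.695
t 9.9 q [-0.3291  0.2775  1.8043 -0.0002  1.0591  1.2779] tcp [ 0.459  -0.0395  0.2519] F [-0.8198 -0.6516 -2.4723] gap 0.6949739967751607
shift [0.0175, 0.204, 0.019] turn [0.0001, -0.0001, -0.0006] | deg 0.22219869123167335
shift [-0.1501, 1.3907, 0.5193] turn [0.0001, -0.0001, -0.0006] | deg 0.22219869123167335
```

```bash
python3 -m inch '[[0.5,[-0.04,0.4,0],[0,0,0]],[0.5,[-0.08,0.8,0.1],[0,0,0]],[0.5,[-0.12,1,0.3],[0,0,0]],[0.5,[-0.15,1,0.5],[0,0,0]],[0.5,[-0.15,1,0.5],[0,0,0]]]' 60; python3 -m inch '[[0.5,[0,0.2,0.2],[0,0,0]],[0.5,[0,0.39,0.5],[0,0,0]],[0.5,[0,0.39,0.8],[0,0,0]],[0.5,[0,0.39,0.8],[0,0,0]],[0.5,[0,0.39,0.8],[0,0,0]],[0.5,[0,0.39,0.8],[0,0,0]]]';  python3 - <<'E'
from plan import *
from station import snapshot
st()
F=np.diag([-1,-1,1.])
Rt=tilt(-1.85,0)@F
go(np.array([.435,-.178,.12])+[.004,0,0],Rt)
p,d=snapshot("side");np.savez("pics/side4.npz",p=p,d=d);cv2.imwrite("pics/s4.png",cv2.resize(p[190:280,220:340],None,fx=6,fy=6,interpolation=cv2.INTER_CUBIC))
p,d=snapshot("top");np.savez("pics/top4.npz",p=p,d=d);cv2.imwrite("pics/t4.png",cv2.resize(p[140:240,260:380],None,fx=6,fy=6,interpolation=cv2.INTER_CUBIC))
E
```

```text
t: 10.4
tcp_pos: [0.4386, -0.1386, 0.2004]
tool_rot: [1.0, -0.019, -0.002, -0.001]
force: [-0.6, -0.5, -4.0]
finger_gap: 0.695
t: 11.0
tcp_pos: [0.4413, -0.1789, 0.1244]
tool_rot: [1.0, -0.018, 0.002, 0.002]
force: [-0.1, -0.5, -4.1]
finger_gap: 0.691
t 11.0 q [-0.6205  0.505   1.9049  0.0001  0.7258  0.9855] tcp [ 0.4413 -0.1789  0.1244] F [-0.0962 -0.5039 -4.1332] gap 0.6911027011160329
shift [-0.0235, -0.0084, 0.0441] turn [0.0005, -0.0008, -0.0005] | deg 0.3781036584095973
```

View pics/s4.png

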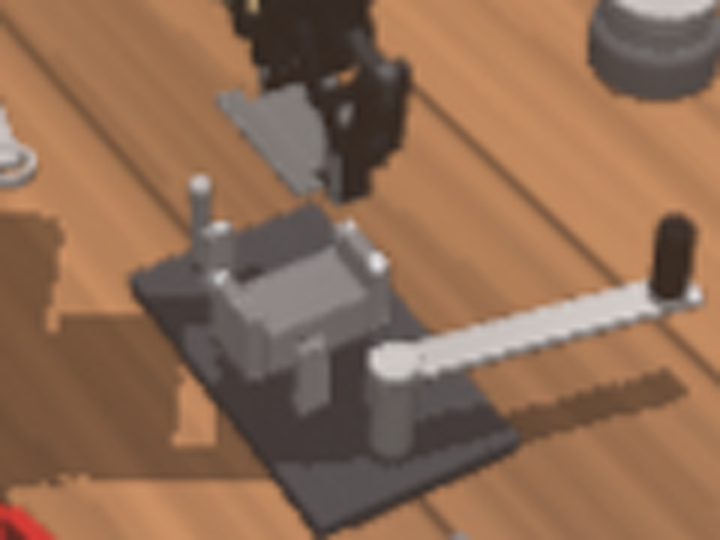

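View pics/t4.png

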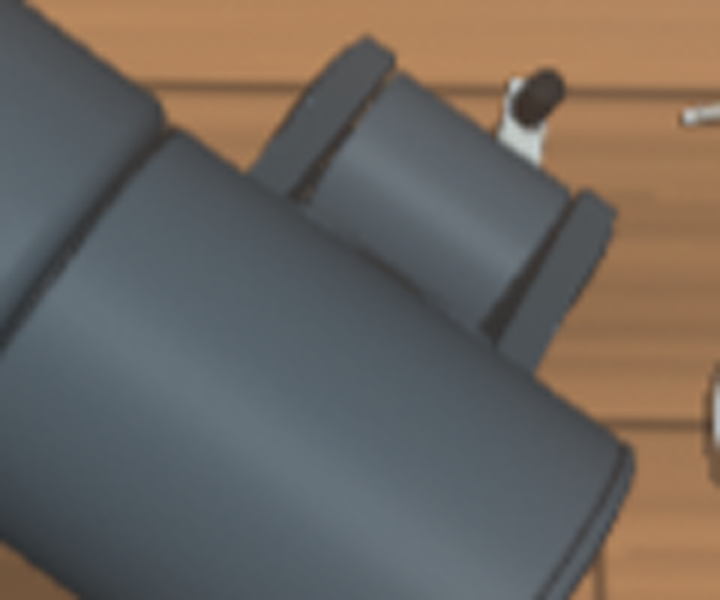

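Run:
```python
from plan import *
p,d=load("side",4);P=pts("side",d);hsv=cv2.cvtColor(p,cv2.COLOR_BGR2HSV)
m=np.zeros((384,512),bool);m[203:224,255:276]=1
m&=(hsv[...,1]<40)&(hsv[...,2]>95)&(P[...,2]>.11)
X=P[m];c=X.mean(0)
for i in range(4):
    c=X.mean(0);_,_,V=np.linalg.svd(X-c);n=V[2]*np.sign(V[2,2]);r=(X-c)@n;X=X[abs(r)<.0025]
print(m.sum(),len(X),"c",c,"n",n,"z",X[:,2].min(),X[:,2].max())
print("x min",np.sort(X[:,0])[:6],"y range",X[:,1].min(),X[:,1].max())
z=c[2]
k=m.copy();cs,_=cv2.findContours(k.astype(np.uint8),cv2.RETR_EXTERNAL,cv2.CHAIN_APPROX_NONE);cc=max(cs,key=cv2.contourArea)[:,0]
Y=np.array([ray("side",u,v,z) for u,v in cc]);
print(Y[np.argsort(Y[:,0])][:25])
print(Y[:,1].min(),Y[:,1].max())
print(sense()['tcp_pos'])
im=cv2.resize(p[198:230,248:284],None,fx=18,fy=18,interpolation=cv2.INTER_NEAREST);cv2.imwrite("pics/s4z.png",im)
```

```text
183 29 c [ 0.4243 -0.1854  0.1557] n [ 0.48   -0.0328  0.8766] z 0.15194599010533694 0.15818608335573237
x min [0.4182 0.4187 0.4198 0.4206 0.4216 0.4217] y range -0.2228042223523914 -0.15185233696390243
[[ 0.4071 -0.1973  0.1557]
 [ 0.4072 -0.2025  0.1557]
 [ 0.4074 -0.2077  0.1557]
 [ 0.4075 -0.2128  0.1557]
 [ 0.4077 -0.218   0.1557]
 [ 0.4085 -0.1614  0.1557]
 [ 0.4087 -0.1669  0.1557]
 [ 0.4088 -0.1723  0.1557]
 [ 0.409  -0.1776  0.1557]
 [ 0.4091 -0.183   0.1557]
 [ 0.4093 -0.1883  0.1557]
 [ 0.4094 -0.1936  0.1557]
 [ 0.4101 -0.2195  0.1557]
 [ 0.4106 -0.1465  0.1557]
 [ 0.4107 -0.1521  0.1557]
 [ 0.4109 -0.1575  0.1557]
 [ 0.4126 -0.221   0.1557]
 [ 0.413  -0.1426  0.1557]
 [ 0.415  -0.2225  0.1557]
 [ 0.4155 -0.1442  0.1557]
 [ 0.4181 -0.1458  0.1557]
 [ 0.4196 -0.2153  0.1557]
 [ 0.4197 -0.2205  0.1557]
 [ 0.4206 -0.1473  0.1557]
 [ 0.4207 -0.1529  0.1557]]
-0.22254314110702222 -0.14257202403062008
[ 0.4413 -0.1791  0.1245]
```

View pics/s4z.png

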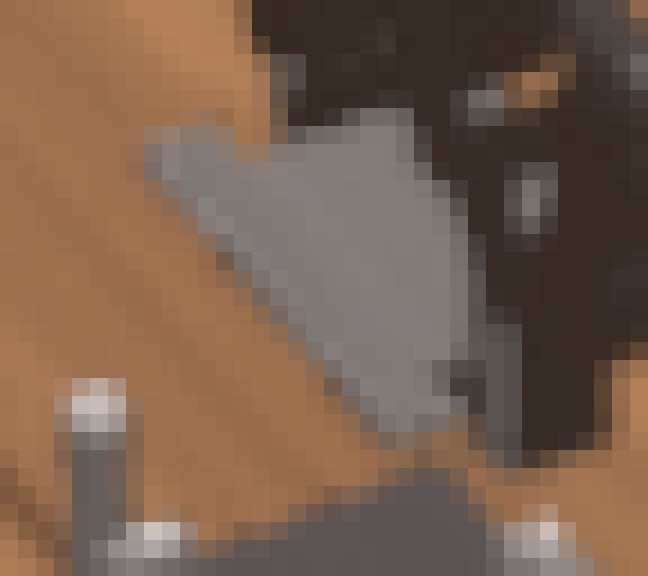

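Run:
```python
from plan import *
p,d=load("side",4);P=pts("side",d);hsv=cv2.cvtColor(p,cv2.COLOR_BGR2HSV)
m=np.zeros((384,512),bool);m[203:224,255:276]=1
m&=(hsv[...,1]<40)&(hsv[...,2]>100)&(P[...,2]>.11)
X=P[m]
print(np.percentile(X[:,2],[2,10,25,50,75,90,98]))
for i in range(6):
    A=np.c_[X[:,:2]-[.42,-.18],np.ones(len(X))];co,*_=np.linalg.lstsq(A,X[:,2],rcond=None);r=X[:,2]-A@co;X=X[abs(r)<max(.0025,1.5*r.std())]
print(len(X),co,r.std())
cs,_=cv2.findContours(m.astype(np.uint8),cv2.RETR_EXTERNAL,cv2.CHAIN_APPROX_NONE);cc=max(cs,key=cv2.contourArea)[:,0]
for z in (co[2],):
    Y=np.array([ray("side",u,v,z) for u,v in cc])
    # eared edge corners
    i=np.argmax(Y[:,1]);j=np.argmin(Y[:,1]);print(z,"left ear",Y[i],"right",Y[j],"xmin med",np.median(np.sort(Y[:,0])[:12]))
```

```text
[0.1516 0.1534 0.1544 0.1555 0.1565 0.1574 0.1582]
139 [-0.0048 -0.0177  0.1555] 0.0011288167618982257
0.15552371155209363 left ear [ 0.4131 -0.1424  0.1555] right [ 0.4151 -0.2224  0.1555] xmin med 0.4086786581096401
```

```bash
python3 -m inch '[[0.5,[-0.02,-0.02,0.2],[0,0,0]],[0.5,[-0.025,-0.02,0.4],[0,0,0]],[0.5,[-0.025,-0.02,0.6],[0,0,0]],[0.5,[-0.025,-0.02,0.7],[0,0,0]],[0.5,[-0.025,-0.02,0.7],[0,0,0]],[0.5,[-0.025,-0.02,0.7],[0,0,0]]]' 60;  python3 - <<'E'
from plan import *
from station import snapshot
F=np.diag([-1,-1,1.])
Rt=tilt(-1.85,0)@F
p,d=snapshot("side");np.savez("pics/side5.npz",p=p,d=d);cv2.imwrite("pics/s5.png",cv2.resize(p[200:270,230:310],None,fx=9,fy=9,interpolation=cv2.INTER_CUBIC))
for k in range(3):
    st()
    snapshot("side")
go(np.array([.4388,-.177,.05]),Rt)
E
```

```text
t: 11.7
tcp_pos: [0.4386, -0.1773, 0.0535]
tool_rot: [1.0, -0.018, 0.002, 0.001]
force: [0.5, 0.5, -2.8]
finger_gap: 0.695
t 11.75 q [-0.621   0.6438  1.9526 -0.0001  0.5402  0.9861] tcp [ 0.4387 -0.1774  0.0537] F [-0.4708  0.562  -2.8485] gap 0.6942796179241537
t 11.8 q [-0.6211  0.6436  1.9526 -0.0001  0.5401  0.9861] tcp [ 0.4387 -0.1775  0.0538] F [-0.5063  0.3212 -3.2477] gap 0.6894101118616148
t 11.85 q [-0.6211  0.6436  1.9527 -0.0001  0.54    0.9861] tcp [ 0.4387 -0.1774  0.0538] F [ 0.3024 -0.0741 -2.4154] gap 0.6909776169935781
shift [0.0023, -0.0037, 0.037] turn [0.0004, -0.0006, -0.0006] | deg 0.3651885319245982
```

View pics/s5.png

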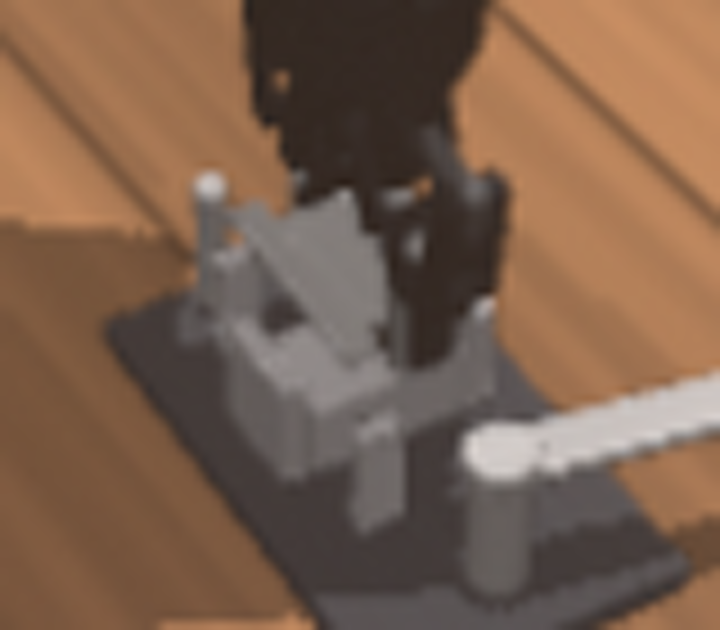

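The pad is about 27 mm above its seat, with its ears lined up between the stops at (225,260) and (385,430) in the crop. I'll lower it gently.

```bash
python3 -m inch '[[0.5,[0,-0.003,0.05],[0,0,0]],[0.5,[0,-0.003,0.1],[0,0,0]],[0.5,[0,-0.003,0.13],[0,0,0]],[0.5,[0,-0.003,0.16],[0,0,0]],[0.5,[0,-0.003,0.16],[0,0,0]]]' 60; python3 -m inch '[[0.5,[0,0,0.03],[0,0,0]],[0.5,[0,0,0.05],[0,0,0]],[0.5,[0,0,0.05],[0,0,0]]]'
python3 - <<'E'
from plan import *
st()
E
```

```text
t: 12.4
tcp_pos: [0.4378, -0.1766, 0.0363]
tool_rot: [1.0, -0.018, 0.001, 0.001]
force: [0.1, -0.4, -3.7]
finger_gap: 0.692
t: 12.7
tcp_pos: [0.4379, -0.1767, 0.0316]
tool_rot: [1.0, -0.018, 0.001, 0.001]
force: [-0.9, -0.0, -2.4]
finger_gap: 0.692
t 12.7 q [-0.6207  0.6903  1.9609 -0.0002  0.4877  0.9866] tcp [ 0.4379 -0.1767  0.0316] F [-0.8896 -0.027  -2.4288] gap 0.691818811351866
```

No contact so far, so the pad is between the walls with about 4 mm to go.

```bash
python3 -m inch '[[0.5,[0,0,0.015],[0,0,0]],[0.5,[0,0,0.03],[0,0,0]],[0.5,[0,0,0.03],[0,0,0]]]' 60; python3 -m inch '[[0.5,[0,0,0.01],[0,0,0]],[0.5,[0,0,0.01],[0,0,0]]]'
python3 - <<'E'
from plan import *
st()
E
```

```text
t: 13.0
tcp_pos: [0.438, -0.1767, 0.0287]
tool_rot: [1.0, -0.018, 0.001, 0.001]
force: [-0.8, 1.1, -3.3]
finger_gap: 0.692
t: 13.2
tcp_pos: [0.438, -0.1768, 0.0278]
tool_rot: [1.0, -0.018, 0.001, 0.001]
force: [0.1, 0.2, -2.3]
finger_gap: 0.694
t 13.2 q [-0.6207  0.6984  1.962  -0.0002  0.4782  0.9866] tcp [ 0.438  -0.1768  0.0278] F [ 0.1284  0.1679 -2.2737] gap 0.6943715319913125
```

```bash
python3 -m inch '[[0.5,[0,0,0.01],[0,0,0]],[0.5,[0,0,0.01],[0,0,0]]]' 60; python3 -m inch '[[0.5,[0,0,0.01],[0,0,0]],[0.5,[0,0,0.01],[0,0,0]]]' ; python3 -m inch '[[0.5,[0,0,0.01],[0,0,0]],[0.5,[0,0,0.01],[0,0,0]]]'
python3 - <<'E'
from plan import *
st()
E
```

```text
t: 13.4
tcp_pos: [0.438, -0.1768, 0.0268]
tool_rot: [1.0, -0.018, 0.001, 0.001]
force: [0.0, -0.2, -3.1]
finger_gap: 0.692
t: 13.6
tcp_pos: [0.4381, -0.1767, 0.0266]
tool_rot: [1.0, -0.018, 0.001, 0.001]
force: [-1.5, 0.4, 5.0]
finger_gap: 0.696
t: 13.8
tcp_pos: [0.4381, -0.1768, 0.0266]
tool_rot: [1.0, -0.018, 0.002, 0.001]
force: [-1.9, 0.2, 13.8]
finger_gap: 0.694
t 13.8 q [-0.6207  0.7009  1.9629 -0.0001  0.4737  0.9865] tcp [ 0.4381 -0.1768  0.0266] F [-1.8503  0.1797 13.8406] gap 0.6935186921220843
```

It touched the floor at TCP z 0.0266, as predicted. I'll ease off 1 mm and let go.

```bash
python3 -m inch '[[0.4,[0,0,-0.01],[0,0,0]],[0,[0,0,-0.01],[0,0,0]],[-0.6,[0,0,-0.01],[0,0,0]],[-1,[0,0,-0.01],[0,0,0]],[-1,[0,0,-0.01],[0,0,0]],[-1,[0,0,-0.01],[0,0,0]]]' 20
python3 - <<'E'
from plan import *
from station import snapshot
st()
p,d=snapshot("side");np.savez("pics/side6.npz",p=p,d=d);cv2.imwrite("pics/s6.png",cv2.resize(p[200:270,230:310],None,fx=9,fy=9,interpolation=cv2.INTER_CUBIC))
E
```

```text
t: 14.4
tcp_pos: [0.4381, -0.1768, 0.0257]
tool_rot: [1.0, -0.018, 0.001, 0.001]
force: [-0.9, 0.1, 1.1]
finger_gap: 1.0
t 14.4 q [-0.6207  0.703   1.9623 -0.0002  0.4734  0.9866] tcp [ 0.4381 -0.1768  0.0257] F [-0.8523  0.0515  1.1233] gap 1.000084420236088
```

View pics/s6.png

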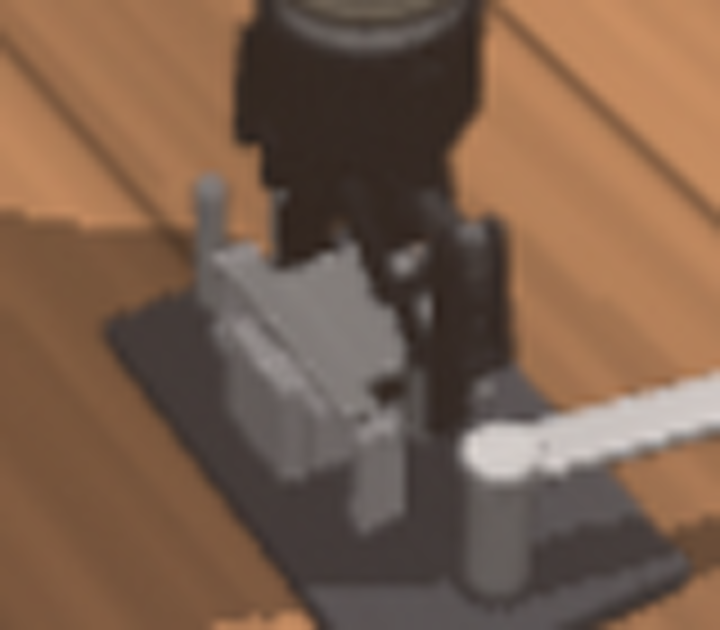

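The pad lies flat, ears between the stops at (225,265) and (380,425), and both fingers are open and clear. I'll retreat straight up.

```bash
python3 -m inch '[[-1,[0,0,-0.1],[0,0,0]],[-1,[0,0,-0.25],[0,0,0]],[-1,[0,0,-0.6],[0,0,0]],[-1,[0,0,-1],[0,0,0]],[-1,[0,0,-1],[0,0,0]]]'; python3 -m inch '[[-0.5,[-0.1,-0.4,-0.4],[0,0,0]],[0,[-0.2,-0.8,-0.7],[0,0,0]],[0.39,[-0.2,-1,-0.8],[0,0,0]],[0.39,[-0.2,-1,-0.8],[0,0,0]]]'; python3 -m inch '[[0.39,[0,-0.4,0],[0,0,0]],[0.39,[0,-0.8,0],[0,0,0]],[0.39,[0,-1,0],[0,0,0]],[0.39,[0,-1,0],[0,0,0]]]';python3 - <<'E'
from plan import *
from station import snapshot
st()
for n in("side","top"):
    p,d=snapshot(n);np.savez(f"pics/{n}7.npz",p=p,d=d)
    p=p[190:290,225:345] if n=="side" else p[140:240,260:380]
    cv2.imwrite(f"pics/{n}7.png",cv2.resize(p,None,fx=6,fy=6,interpolation=cv2.INTER_CUBIC))
E
```

```text
t: 14.95
tcp_pos: [0.4405, -0.1782, 0.1304]
tool_rot: [1.0, -0.018, 0.005, 0.004]
force: [1.1, -0.9, -0.3]
finger_gap: 0.997
t: 15.35
tcp_pos: [0.4207, -0.0732, 0.2072]
tool_rot: [1.0, -0.016, 0.002, 0.001]
force: [0.4, -0.5, -0.8]
finger_gap: 0.328
t: 15.75
tcp_pos: [0.4242, 0.0256, 0.2047]
tool_rot: [1.0, -0.016, 0.0, 0.001]
force: [0.3, -0.6, 0.2]
finger_gap: 0.304
t 15.75 q [-0.2031  0.3034  1.9428 -0.0016  0.8943  1.4016] tcp [0.4242 0.0256 0.2047] F [ 0.3181 -0.6443  0.1922] gap 0.30448126643979323
```

View pics/side7.png

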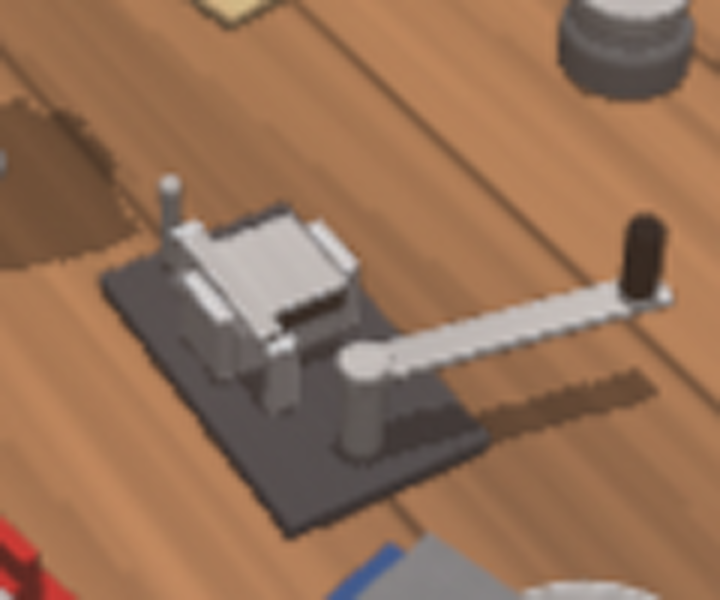

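View pics/top7.png

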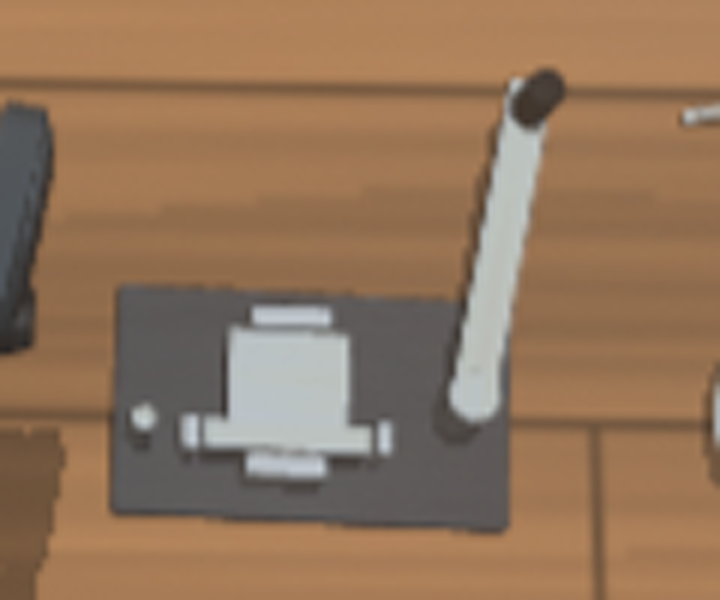

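Side (265,270) and top (285,385) in the crops: the pad is home, ears between the stops, steel up, keeper still open. Next I'll check the seat height and locate the knob and pivot.

Run:
```python
from plan import *
import math
for n in("side","top"):
    p,d=load(n,7);P=pts(n,d);hsv=cv2.cvtColor(p,cv2.COLOR_BGR2HSV)
    ox,oy=(225,190) if n=="side" else (260,140)
    cx,cy=((265,270) if n=="side" else(285,385));u,v=int(ox+cx/6),int(oy+cy/6)
    print(n,"pad face",np.median(P[v-3:v+4,u-4:u+5].reshape(-1,3),0))
    b=(320,215,345,245) if n=="side" else (338,145,360,165)
    M=np.zeros((384,512),bool);M[b[1]:b[3],b[0]:b[2]]=1
    k=M&(hsv[...,2]<75)&(P[...,2]>.06);X=P[k];print(" knob",k.sum(),X.mean(0),np.median(X,0),X[:,2].min(),X[:,2].max())
    # knob top
    t=X[X[:,2]>.105];print(" knob top",len(t),t.mean(0) if len(t) else None)
    # bar: light points z .06-.072
    b=(278,235,340,260) if n=="side" else (333,150,352,215)
    M[:]=0;M[b[1]:b[3],b[0]:b[2]]=1
    k=M&(hsv[...,2]>130)&(hsv[...,1]<60)&(abs(P[...,2]-.067)<.005)
    cs,_=cv2.findContours(k.astype(np.uint8),cv2.RETR_EXTERNAL,cv2.CHAIN_APPROX_NONE);c=max(cs,key=cv2.contourArea)[:,0]
    Y=np.array([ray(n,u,v,.067)[:2] for u,v in c]);r=cv2.minAreaRect((Y*1000).astype(np.float32));print(" bar",r)
    bx=cv2.boxPoints(r);print(bx)
```

```text
side pad face [ 0.4314 -0.1816  0.0583]
 knob 68 [ 0.574  -0.3036  0.0941] [ 0.5733 -0.3045  0.0944] 0.06617859264354264 0.11409073307282935
 knob top 19 [ 0.5753 -0.3024  0.1104]
 bar ((494.899169921875, -282.71356201171875), (26.327470779418945, 151.12802124023438), 76.17682647705078)
[[ 418.3785 -277.4418]
 [ 565.1295 -313.5503]
 [ 571.4198 -287.9853]
 [ 424.6688 -251.8769]]
top pad face [ 0.4366 -0.1744  0.057 ]
 knob 44 [ 0.5746 -0.2943  0.1019] [ 0.5736 -0.2946  0.109 ] 0.06894042273269751 0.11816122179353328
 knob top 26 [ 0.5761 -0.2952  0.1117]
 bar ((498.86474609375, -279.5250549316406), (22.469133377075195, 158.6696014404297), 78.76346588134766)
[[ 418.8615 -275.0851]
 [ 574.4896 -306.0034]
 [ 578.8679 -283.965 ]
 [ 423.2399 -253.0467]]
```

```bash
python3 -m inch '[[0.06,[0.2,0.4,0],[0,0,0]],[0.06,[0.4,0.8,0],[0,0,0]],[0.06,[0.5,1,0],[0,0,0]]]'; python3 -m inch '[[0.06,[0.2,0.4,0],[0,0,0.01]],[0.06,[0.4,0.8,0],[0,0,0.02]],[0.06,[0.5,1,0],[0,0,0.026]]]';  python3 -m inch '[[0.06,[0.2,0.4,0],[0,0,0]],[0.06,[0.4,0.8,0],[0,0,0]],[0.06,[0.5,0.9,0],[0,0,0]],[0.06,[0.5,0.9,0],[0,0,0]]]';python3 - <<'E'
from plan import *
st()
F=np.diag([-1,-1,1.])
go([.577,-.297,.15],tilt(-11.3,0)@F)
E
```

```text
t: 16.15
tcp_pos: [0.4734, -0.0825, 0.2057]
tool_rot: [1.0, -0.02, 0.003, 0.002]
force: [0.5, 1.0, 0.1]
finger_gap: 0.466
t: 16.45
tcp_pos: [0.519, -0.1853, 0.2058]
tool_rot: [0.995, -0.103, 0.003, 0.002]
force: [0.1, 0.8, -0.1]
finger_gap: 0.465
t: 16.85
tcp_pos: [0.5487, -0.2822, 0.2055]
tool_rot: [0.995, -0.102, 0.002, 0.001]
force: [-0.4, 0.1, -0.8]
finger_gap: 0.47
t 16.85 q [-0.6556  0.5441  1.4834 -0.0007  1.1097  1.1201] tcp [ 0.5487 -0.2822  0.2055] F [-0.3527  0.1081 -0.8284] gap 0.4702128824019793
shift [0.3055, 0.0862, 0.556] turn [0.0004, -0.0006, -0.0012] | deg 0.49555452379569453
```

```bash
python3 -m inch '[[0.06,[0.3,0.08,0.2],[0,0,0]],[0.06,[0.3,0.08,0.5],[0,0,0]],[0.06,[0.3,0.08,0.5],[0,0,0]],[0.06,[0.3,0.08,0.5],[0,0,0]]]';python3 - <<'E'
from plan import *
from station import snapshot
st()
F=np.diag([-1,-1,1.])
go([.577,-.297,.077],tilt(-11.3,0)@F)
p,d=snapshot("side");np.savez("pics/side8.npz",p=p,d=d);cv2.imwrite("pics/s8.png",cv2.resize(p[190:270,280:380],None,fx=7,fy=7,interpolation=cv2.INTER_CUBIC))
E
```

```text
t: 17.25
tcp_pos: [0.5752, -0.2905, 0.1557]
tool_rot: [0.995, -0.1, -0.0, -0.0]
force: [0.1, -0.2, 0.6]
finger_gap: 0.47
t 17.25 q [-0.6407  0.6404  1.4492 -0.0001  1.0526  1.1298] tcp [ 0.5752 -0.2905  0.1557] F [ 0.1327 -0.1574  0.6459] gap 0.4702516371753716
shift [0.0313, 0.0607, 0.7867] turn [-0.0, 0.0001, -0.0004] | deg 0.14761947299246247
```

View pics/s8.png

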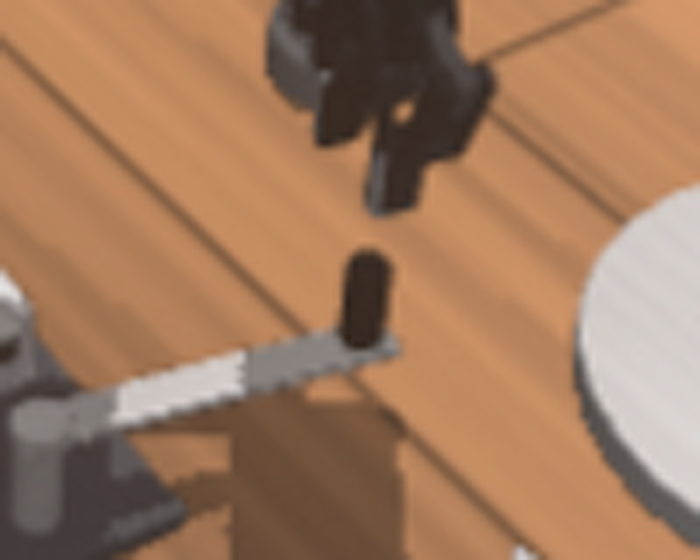

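```bash
python3 -m inch '[[0.06,[0.03,0.06,0],[0,0,0]],[0.06,[0.03,0.06,0.2],[0,0,0]],[0.06,[0.03,0.06,0.4],[0,0,0]],[0.06,[0.03,0.06,0.5],[0,0,0]],[0.06,[0.03,0.06,0.5],[0,0,0]]]';python3 - <<'E'
from plan import *
from station import snapshot
st()
F=np.diag([-1,-1,1.])
go([.577,-.297,.077],tilt(-11.3,0)@F)
p,d=snapshot("side");np.savez("pics/side9.npz",p=p,d=d);cv2.imwrite("pics/s9.png",cv2.resize(p[190:270,280:380],None,fx=7,fy=7,interpolation=cv2.INTER_CUBIC))
E
```

```text
t: 17.8
tcp_pos: [0.578, -0.2977, 0.1059]
tool_rot: [0.995, -0.1, 0.001, 0.0]
force: [0.2, 0.5, 0.2]
finger_gap: 0.474
t 17.8 q [-0.6472  0.7108  1.4672 -0.0001  0.9622  1.1234] tcp [ 0.578  -0.2977  0.1059] F [0.1628 0.478  0.1549] gap 0.47447029908015276
shift [-0.0115, -0.0054, 0.2888] turn [0.0001, -0.0002, -0.0004] | deg 0.1642379790856435
```

View pics/s9.png

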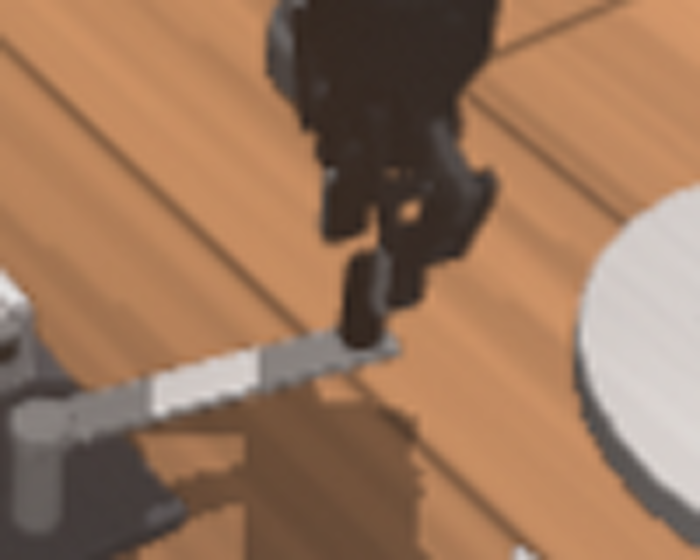

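```bash
python3 -m inch '[[0.06,[-0.01,0,0.15],[0,0,0]],[0.06,[-0.01,0,0.28],[0,0,0]],[0.06,[-0.01,0,0.28],[0,0,0]],[0.39,[-0.01,0,0.28],[0,0,0]],[0.39,[-0.01,0,0.28],[0,0,0]],[0.39,[-0.01,0,0.28],[0,0,0]]]';python3 - <<'E'
from plan import *
s=st()
F=np.diag([-1,-1,1.])
pv=np.array([.4316,-.267])
r0=np.radians(-11.3)
R0=tilt(-11.3,0)@F
p0=np.r_[pv+.15*np.array([np.cos(r0),np.sin(r0)]),.077]
print(p0)
for a in (-3,5,13,21,29,37,45):
    f=np.radians(a);print(a,end=" ");go(np.r_[pv+.15*np.array([np.cos(f),np.sin(f)]),.077],tilt(a,0)@F,R0,p0)
E
```

```text
t: 18.45
tcp_pos: [0.578, -0.298, 0.0789]
tool_rot: [0.995, -0.1, 0.002, 0.001]
force: [0.3, -0.5, 0.2]
finger_gap: 0.307
t 18.45 q [-0.6476  0.7472  1.4823  0.      0.9081  1.1229] tcp [ 0.578  -0.298   0.0789] F [ 0.3116 -0.5208  0.1532] gap 0.30731277459453854
[ 0.5787 -0.2964  0.077 ]
-3 shift [-0.0157, -0.2165, 0.0] turn [0.0, 0.0, -0.0231] | deg 8.300000000000002
5 shift [-0.0603, -0.421, 0.0] turn [0.0, 0.0, -0.0453] | deg 16.300000000000004
13 shift [-0.1329, -0.6173, 0.0] turn [0.0, 0.0, -0.0675] | deg 24.3
21 shift [-0.2321, -0.8015, 0.0] turn [0.0, 0.0, -0.0897] | deg 32.300000000000004
29 shift [-0.356, -0.9702, 0.0] turn [0.0, 0.0, -0.1119] | deg 40.30000000000001
37 shift [-0.5022, -1.12, 0.0] turn [0.0, 0.0, -0.1342] | deg 48.300000000000004
45 shift [-0.6677, -1.2479, 0.0] turn [0.0, 0.0, -0.1564] | deg 56.3
```

```bash
python3 -m inch '[[0.39,[-0.004,-0.105,0],[0,0,-0.011]],[0.39,[-0.015,-0.209,0],[0,0,-0.022]],[0.39,[-0.033,-0.312,0],[0,0,-0.033]],[0.39,[-0.058,-0.413,0],[0,0,-0.044]],[0.39,[-0.09,-0.513,0],[0,0,-0.056]],[0.39,[-0.13,-0.61,0],[0,0,-0.067]],[0.39,[-0.176,-0.704,0],[0,0,-0.078]],[0.39,[-0.228,-0.795,0],[0,0,-0.089]],[0.39,[-0.286,-0.882,0],[0,0,-0.1]],[0.39,[-0.286,-0.882,0],[0,0,-0.1]]]' ;python3 - <<'E'
from plan import *
from station import snapshot
s=st();pv=np.array([.4316,-.267]);v=s['tcp_pos'][:2]-pv
Rc=R.from_quat(s['tool_rot']).as_matrix()
print("r",np.linalg.norm(v),"az",np.degrees(np.arctan2(v[1],v[0])),"yaw",np.degrees(np.arctan2(Rc[1,0],Rc[0,0])))
p,d=snapshot("side");cv2.imwrite("pics/s10.png",cv2.resize(p[180:270,240:360],None,fx=6,fy=6,interpolation=cv2.INTER_CUBIC))
E
```

```text
t: 19.45
tcp_pos: [0.5669, -0.2046, 0.0787]
tool_rot: [0.977, 0.213, 0.001, 0.001]
force: [-0.1, -0.8, -0.5]
finger_gap: 0.307
t 19.45 q [-0.5315  0.7006  1.6098 -0.0003  0.8284  0.6098] tcp [ 0.5669 -0.2046  0.0787] F [-0.1301 -0.7946 -0.4962] gap 0.30675960422331916
r 0.14896064040388962 az 24.763375521360224 yaw 24.618025862673342
```

View pics/s10.png

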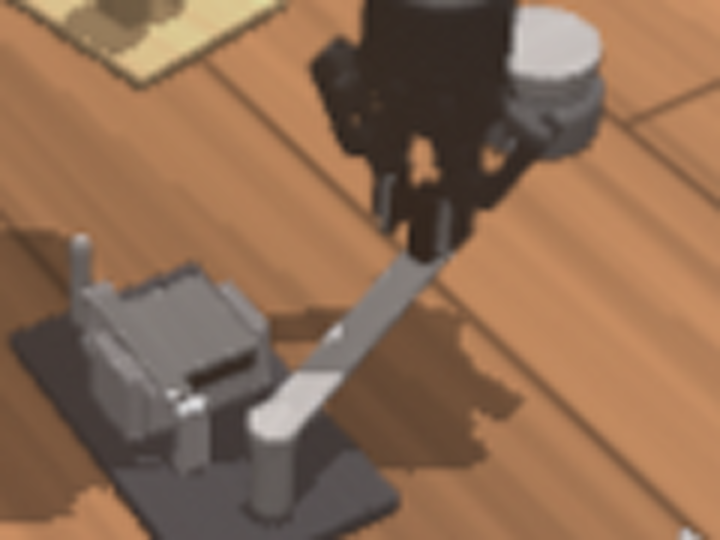

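The knob sits between the fingers at (425,220) and the bar follows. I'll continue the arc.

```bash
python3 -m inch '[[0.39,[-0.004,-0.105,0],[0,0,-0.011]],[0.39,[-0.015,-0.209,0],[0,0,-0.022]],[0.39,[-0.033,-0.312,0],[0,0,-0.033]],[0.39,[-0.058,-0.413,0],[0,0,-0.044]],[0.39,[-0.09,-0.513,0],[0,0,-0.056]],[0.39,[-0.13,-0.61,0],[0,0,-0.067]],[0.39,[-0.176,-0.704,0],[0,0,-0.078]],[0.39,[-0.228,-0.795,0],[0,0,-0.089]],[0.39,[-0.286,-0.882,0],[0,0,-0.1]],[0.39,[-0.286,-0.882,0],[0,0,-0.1]]]' ;python3 - <<'E'
from plan import *
s=st();pv=np.array([.4316,-.267]);v=s['tcp_pos'][:2]-pv
Rc=R.from_quat(s['tool_rot']).as_matrix()
print("r",np.linalg.norm(v),"az",np.degrees(np.arctan2(v[1],v[0])),"yaw",np.degrees(np.arctan2(Rc[1,0],Rc[0,0])))
E
```

```text
t: 20.5
tcp_pos: [0.5038, -0.1371, 0.0781]
tool_rot: [0.864, 0.504, 0.0, 0.001]
force: [0.4, 0.3, -0.1]
finger_gap: 0.305
t 20.5 q [-0.4797  0.631   1.817  -0.0009  0.6915  0.0362] tcp [ 0.5038 -0.1371  0.0781] F [ 0.3858  0.2746 -0.1398] gap 0.30475416901439195
r 0.14855873253703264 az 60.93593191581835 yaw 60.4817376164379
```

```bash
python3 -m inch '[[0.39,[-0.004,-0.105,0],[0,0,-0.011]],[0.39,[-0.015,-0.209,0],[0,0,-0.022]],[0.39,[-0.033,-0.312,0],[0,0,-0.033]],[0.39,[-0.058,-0.413,0],[0,0,-0.044]],[0.39,[-0.09,-0.513,0],[0,0,-0.056]],[0.39,[-0.11,-0.562,0],[0,0,-0.061]],[0.39,[-0.13,-0.61,0],[0,0,-0.067]],[0.39,[-0.13,-0.61,0],[0,0,-0.067]]]' ;python3 - <<'E'
from plan import *
s=st();pv=np.array([.4316,-.267]);v=s['tcp_pos'][:2]-pv
Rc=R.from_quat(s['tool_rot']).as_matrix()
print("r",np.linalg.norm(v),"az",np.degrees(np.arctan2(v[1],v[0])),"yaw",np.degrees(np.arctan2(Rc[1,0],Rc[0,0])))
E
```

```text
t: 21.3
tcp_pos: [0.4453, -0.1193, 0.0779]
tool_rot: [0.74, 0.673, 0.0, 0.002]
force: [0.1, -0.3, 0.7]
finger_gap: 0.303
t 21.3 q [-0.5046  0.5858  1.9705 -0.001   0.5816 -0.4082] tcp [ 0.4453 -0.1193  0.0779] F [ 0.1343 -0.3091  0.7196] gap 0.3031635658472134
r 0.14832457663181195 az 84.71610271864988 yaw 84.52306153737084
```

Now small tangential pushes (2 mm at a time along −tool y) until the stop is felt.

```bash
for i in 1 2; do python3 -m inch '[[0.39,[0,-0.02,0],[0,0,0]],[0.39,[0,-0.04,0],[0,0,0]],[0.39,[0,-0.04,0],[0,0,0]]]' | grep -E "tcp|force"; done; for i in 1 2 3 ; do python3 -m inch '[[0.39,[0,-0.02,0],[0,0,0]],[0.39,[0,-0.02,0],[0,0,0]]]' | grep -E "tcp|force"; done
```

```text
tcp_pos: [0.4412, -0.1186, 0.0778]
force: [-0.3, -0.0, 0.1]
tcp_pos: [0.4365, -0.1178, 0.0777]
force: [0.3, 0.0, 0.1]
tcp_pos: [0.4345, -0.1175, 0.0777]
force: [1.4, -0.7, 0.2]
tcp_pos: [0.4336, -0.1177, 0.0778]
force: [2.8, 1.7, -1.4]
tcp_pos: [0.4336, -0.118, 0.0779]
force: [7.5, 2.8, -3.4]
```

The stop is felt: 7.5 N and no further travel. I'll back off to centre, open and lift clear.

```bash
python3 -m inch '[[0.39,[0,0.03,0],[0,0,0]],[0.39,[0,0.05,0],[0,0,0]],[0.06,[0,0.05,0],[0,0,0]],[0.06,[0,0.05,0],[0,0,0]],[0.06,[0,0.05,0],[0,0,0]]]'; python3 -m inch '[[0.06,[0,0,-0.2],[0,0,0]],[0.06,[0,0,-0.4],[0,0,0]],[0.06,[0,0,-0.7],[0,0,0]],[0.06,[0,0,-1],[0,0,0]],[0.06,[0,0,-1],[0,0,0]]]'
python3 - <<'E'
from plan import *
s=st();go(s['tcp_pos']+np.array([0,.25,.05]),R.from_quat(s['tool_rot']).as_matrix())
E
```

```text
t: 23.0
tcp_pos: [0.4355, -0.1177, 0.0777]
tool_rot: [0.739, 0.674, 0.0, 0.001]
force: [-0.5, -0.5, 0.3]
finger_gap: 0.472
t: 23.5
tcp_pos: [0.4376, -0.1187, 0.1809]
tool_rot: [0.739, 0.674, 0.001, 0.005]
force: [1.5, -1.0, 0.5]
finger_gap: 0.474
t 23.5 q [-0.5119  0.3766  1.9113 -0.0006  0.843  -0.4187] tcp [ 0.4376 -0.1187  0.1809] F [ 1.5064 -0.9722  0.459 ] gap 0.4739490331532606
shift [2.4868, -0.2268, -0.5141] turn [0.0, 0.0, 0.0] | deg 0.0
```

```bash
python3 -m inch '[[0.06,[0.4,0,-0.2],[0,0,0]],[0.06,[0.8,0,-0.4],[0,0,0]],[0.06,[1,0,-0.4],[0,0,0]]]'; python3 -m inch '[[0.06,[0.4,0,0],[0,0,0]],[0.06,[0.8,0,0],[0,0,0]],[0.06,[1,0,0],[0,0,0]],[0.06,[1,0,0],[0,0,0]],[0.06,[1,0,0],[0,0,0]]]'
python3 - <<'E'
from plan import *
from station import snapshot
st()
for n in("side","top"):
    p,d=snapshot(n);np.savez(f"pics/{n}11.npz",p=p,d=d);cv2.imwrite(f"pics/{n}11f.png",p)
    q=p[190:290,225:345] if n=="side" else p[140:240,260:380]
    cv2.imwrite(f"pics/{n}11.png",cv2.resize(q,None,fx=6,fy=6,interpolation=cv2.INTER_CUBIC))
p,d=load("top",11);P=pts("top",d);hsv=cv2.cvtColor(p,cv2.COLOR_BGR2HSV)
k=(hsv[...,2]>125)&(hsv[...,1]<60)&(abs(P[...,2]-.067)<.004)&(P[...,1]<-.12)&(P[...,1]>-.3)&(P[...,0]>.35)&(P[...,0]<.55)
cs,_=cv2.findContours(k.astype(np.uint8),cv2.RETR_EXTERNAL,cv2.CHAIN_APPROX_NONE);c=max(cs,key=cv2.contourArea)[:,0]
Y=np.array([ray("top",u,v,.067)[:2] for u,v in c])*1000
l=cv2.fitLine(P[k][:,:2].astype(np.float32)*1000,cv2.DIST_L2,0,.01,.01).ravel();print("bar az",np.degrees(np.arctan2(l[1],l[0])),cv2.minAreaRect(Y.astype(np.float32)))
E
```

```text
t: 23.8
tcp_pos: [0.4452, -0.0161, 0.2189]
tool_rot: [0.739, 0.674, 0.001, 0.002]
force: [1.2, 0.0, -0.7]
finger_gap: 0.47
t: 24.3
tcp_pos: [0.4535, 0.0816, 0.2167]
tool_rot: [0.739, 0.674, -0.0, 0.001]
force: [-0.1, 0.4, -0.8]
finger_gap: 0.466
t 24.3 q [-0.0639  0.3298  1.8479 -0.0027  0.963   0.0292] tcp [0.4535 0.0816 0.2167] F [-0.1401  0.4277 -0.808 ] gap 0.4661880464417644
bar az 87.789696 ((434.4739685058594, -202.63507080078125), (148.7171630859375, 24.275039672851562), 89.18405151367188)
```

View pics/side11.png

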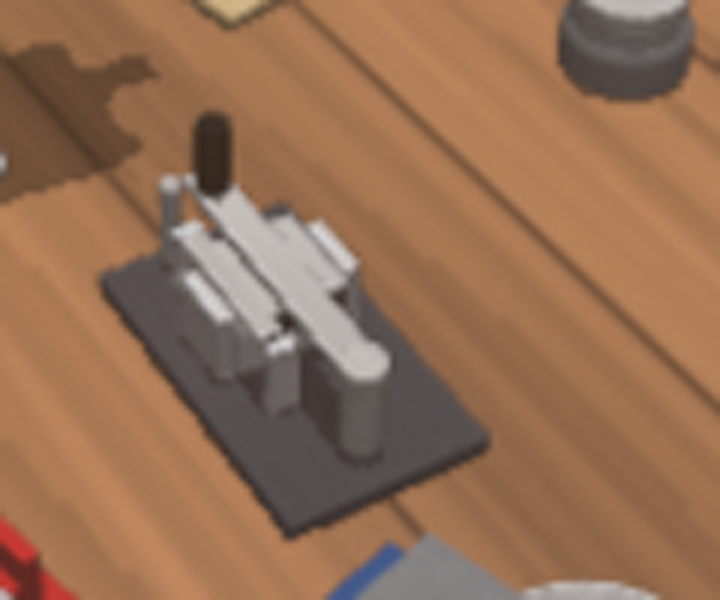

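View pics/top11f.png

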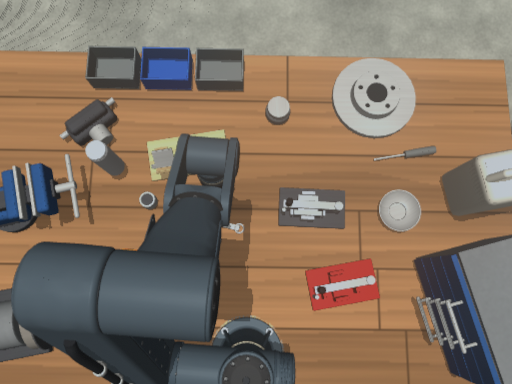

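The side crop shows the bar across the pad with the knob at (212,155) by the stop post. The bar points at about 88°, parallel to the nest's +y. In the top view the worn pad (164,157) and the visible bystanders are where they were; the wrench is partly hidden by the arm. I'll hand in.

```bash
python3 -c "
from station import *
sign_off(); print(sense()['t'])"
```

```text
the job is handed in; nothing more can be done
the job is handed in; nothing more can be done
```

The new pad is seated in the dark nest and the keeper is closed over it. I handed the job in after about 24.4 s of the 58 s; sign-off gives no verdict.

**What I did:** I gripped the new pad (the right-hand bay seen from above) by its neck and lifted it square off the sloped board. I turned it flat and lowered it into the pocket until the force reading showed contact with the floor, then let go. I swung the keeper round with the knob held loosely between the fingers until it met its stop, at about 7.5 N with no further travel.

**Last checks:**
- **Pad:** before I closed the keeper, its steel face measured 57–58 mm above the bench, against 58 mm for a seated pad. The ears were between the stops and the steel was up.
- **Keeper:** the bar pointed at about 88°, which matches the nest's +y axis to within measuring error.
- **Bench:** by eye in the top view, the worn pad and the visible bystanders had not moved. The arm partly hid the wrench, so I couldn't fully check it there.
- **Robot:** it was clear of everything.

**Disagreement:** the two cameras differed by about 3–4 mm in y around the nest. I placed the pad using the gripper's own position reading and where the side camera saw the held pad relative to the nest, and it went in without touching the walls.

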